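Weigh a tote of bolts on the hanging scale

ROBOT

A 6-joint arm with a two-finger parallel gripper is mounted at the origin on the work surface. World frame = base frame: x ahead of the robot, y to its left, z up, the work surface at z = 0. Lengths are in mm, angles in rad, forces in N, time in s.
With the tool pointing down it reaches from about 375 to 925 mm from the base axis. Payload 5.7 kg.
Tool frame: the origin (TCP) lies midway between the tips of the shut fingers; the grasp point (between the pads) lies 19 mm behind it; z points along the fingers, y is the line along which they close (so a half turn about z gives the same grasp; the last joint's range is limited). The gripper opens to 88 mm and grips with 3 to 60 N. Pads are 20 mm wide; open, the fingers measure 115 mm over their backs; the gripper's body (75 mm by 178 mm) begins 61 mm behind the grasp point.
Start: joints at [1.207, 0.359, 1.51, -0, 1.272, -0.115], TCP at [147.739, 581.494, 222.623] pointing down, gripper open.
Joint ranges: [-2.97, 2.97], [-1.01, 2.36], [0.21, 2.38], [-0.96, 4.11], [0.2, 2.71], [-2.98, 2.98]. Speed limits (rad/s): [2.39, 2.39, 3.14, 3.14, 3.14, 3.14].

INTERFACE

Orientations are given as a rotation vector (axis times angle).
In Python, from bench import arm, vision gives the robot as it stands. The module is installed in compiled form; this text tells all that it offers.
- The arm moves only by the shell command python3 -m crank 'ROWS' [FORCE]. ROWS is a JSON object of lists of equal length, an entry for each row: "translation": the shift along the tool's x, y, z in m, a list of three; "rotation": the turn, a rotation vector about the tool's x, y, z in rad, a list of three; "hand": the opening, from 0 (shut) to 1 (fully open). A call has 1 to 10 rows; each row is the pose to reach, as a shift and turn from the pose commanded when the call began, along the tool's axes at that moment; what a row does not reach only later rows make up. A row lasts 1/10 s, in which the tool goes at most 50 mm and 8.59 degrees, less where a joint would pass 70% of its speed; a pose out of reach is approached as far as the arm can. A call with a gripper value outside its range is refused whole. The fingers move at their own pace and stop on an object; FORCE is the grip in N (left out, the last holds). Time passes only in rows, so rows that repeat a pose let the fingers close. It gives the time, the measured TCP pose, the force, the opening and the grip force at its end, in the units of the state.
- arm.state(): the state, without advancing time (a new reading comes with each control period).
- vision.camera(name): name is "scene" or "top" or "wrist"; returns the picture (420x560x3 uint8, blue, green, red); there is no depth.
- vision.camera_info(name): a dict with "mtx" (3x3 intrinsics, pixels), "pose" (4x4, takes a point from camera to world coordinates). Camera axes: x right, y down, z forward; pixel columns grow to the right and rows downward; lengths in mm; the calibration is good to about 2 mm. The wrist camera is an equidistant fisheye: a pixel r from the principal point sees the ray r / f radians off the axis. A picture is of the moment at which its call begins: read the wrist's pose just before it. camera_info takes no time and is no camera call; for the wrist camera it gives the pose at the moment of the call.
- arm.hand_in(): hands the job in; it is judged then, once.
The state is a dict: "t": time; "joint_pos": joint angles; "joint_vel": joint speeds; "tau": joint torques, N m; "tool_pos": TCP position; "tool_rot": TCP orientation; "ft_force": force on the tool from outside, world axes, zero at the start; "moment": the same for the moment, N m; "finger_gap": finger opening in mm; "grip_force": force on a finger pad.
Only numpy, scipy, OpenCV 4.12 (cv2) and the standard library are available. Lean on these libraries where they do the work, as an engineer would, in place of code of your own. Each camera call takes 0.05 s, during which the arm holds its last target. There are 200 camera calls.

TASK

Weigh the blue tote of bolts: hang it on the hook of the hanging dial scale by the raised crook in the middle of its handle, easing it down so that it does not drop onto the spring, then let go and wait until hook and tote hang still, and leave it hanging still for at least two seconds to read the needle. Then take it off the hook and set it down gently, flat on the floor of the wooden tray. Keep the tote level enough that no bolts spill, and leave the other things on the bench where they are.

Things in the scene. Friction and masses are not known exactly. Their poses are not given: they have to be found in the camera images.
- tote: blue sheet-steel tote of bolts, loose, 0.4 to 0.8 kg. Box 150 mm (its x) x 100 (its y) x 60 high; origin at the centre of its underside, z up, both ends alike. Straps 25 mm wide rise from the end walls at x = -69 and 69 mm to a fixed handle bar along x. Inside it is open from the bar down to the bolts, about 45 mm above the underside; centre of mass about 40 mm up
- handle_crook (a point): underside of the peak of the blue tote's handle crook, which comes to rest on the hook seat; 151 mm above the tote's underside at its x = y = 0; axes as the tote's. The steel bar is 10 mm thick; between x = -20 and 20 mm it rises into this crook (centre line 156 mm up at the peak)
- handle_a (a point): centre line of the straight part of the blue tote's handle, at the tote's x = -45 mm, 145 mm above its underside; axes as the tote's. The bar is straight and free, 10 mm thick, from x = -67 to -20 mm: grip it across, the fingers closing along the tote's y
- handle_b (a point): the same on the other end of the handle, at the tote's x = +45 mm; straight from x = 20 to 67 mm; axes as the tote's
- hook_seat (a point): lowest inner point of the scale's steel hook (8 mm round), 250 mm above the bench when empty; moves with the hook. z up; the hook lies in this point's y-z plane and opens to its +y: flared tip at y = 18 to 30 mm, ending 36 mm above the seat; back at y = -22 to -14 mm up to 70 mm above it, then the rod at y = 0. A handle along this x axis enters from +y over the tip, then down
- scale_stand: the fixed scale: origin on the bench under the hook, axes as the hook seat's. Red round double-faced dial case (180 mm across, 84 thick along x with needles) over the hook, its lowest part 369 mm above the bench; post 40 mm square at x = 240, y = -120 mm (far side), foot 120 x 120 x 10 mm. A tool held upright at the handle fouls the case; one leaning back to this -x side by 35 degrees is clear
- scale_hook (a joint): how far the hook is pulled down, in m: 0 empty, stop at 0.065. Spring of about 235 N/m, lightly damped: the tote pulls it down 17 to 34 mm according to its weight, bobs when let go and comes to rest in about three seconds. Red needles on both dial faces turn with it
- tray: an open wooden tray fixed to the bench, 212 mm (its x) x 152 mm (its y) x 35 mm high outside, walls and floor 6 mm thick, so 200 x 140 mm inside; origin at the centre of its underside, z up
- grey_tote: a bare grey steel tote of exactly the same form and size as the blue one; a bystander, to be left alone
- wrench: a steel spanner 150 mm long and about 10 mm high lying under or near the scale; a bystander; origin at its middle on its underside
- pulley: a rusty grooved pulley wheel lying flat, 84 mm across, 32 mm high; a bystander; origin at the centre of its underside
- nail_box: a small open wooden box of nails 100 x 80 x 40 mm; a bystander; origin at the centre of its underside
- screw_jar: an amber glass jar with a steel lid, 68 mm across, 95 mm tall; a bystander; origin at the centre of its underside
- oil_can: a red round can with a yellow band and a white cap, 64 mm across, 150 mm tall; a bystander; origin at the centre of its underside
- hammer: a hammer 280 mm long lying on its side; a bystander; origin on its underside
Things that resemble listed ones, but are neither listed nor needed, are in the scene too. Leave any orange or yellow look-alike of the tote alone.

How it is judged (in metres and radians):
On the way:
1. the blue tote hangs from the hook by its handle crook, let go and at rest, for two seconds (value of joint scale_hook above 0.01 m and velocity of joint scale_hook between -0.01 and 0.01 m/s and linear speed of tote below 0.03 m/s and angular speed of tote below 0.3 rad/s and distance between handle_crook and hook_seat below 0.012 m and angle between tote's own z axis and vertical below 0.25 rad and contact force between each of the fingers, the arm and tote below 0.1 N and contact force between the arm and scale_hook below 0.1 N), for 2 s.
At the end, for the whole second after the job is handed in: the blue tote stands upright (within 3.5 degrees) and still, flat on the floor of the wooden tray (its underside within 6 mm of the floor, its middle within 45 and 40 mm of the tray's middle), and the scale's hook is empty and back up within 5 mm of its zero (x of tote in the frame of tray between -0.045 and 0.045 m and y of tote in the frame of tray between -0.04 and 0.04 m and z of tote in the frame of tray below 0.012 m and angle between tote's own z axis and vertical below 0.06 rad and linear speed of tote below 0.02 m/s and value of joint scale_hook below 0.005 m); the robot touches nothing.
It fails at once if the tote is dropped or snatched onto the hook (the hook dips faster than 0.32 m/s) (velocity of joint scale_hook above 0.32 m/s).
It fails at once if the tote is tipped more than 30 degrees, so that bolts spill (angle between tote's own z axis and vertical above 0.52 rad).
It fails at once if the tote is dropped or thrown down into the tray (faster than 0.45 m/s there, a fall of some 10 mm) (horizontal distance between tote and tray below 0.07 m and z of tote in the frame of tray below 0.045 m and linear speed of tote above 0.45 m/s).
It fails at once if one of the other things on the bench is knocked aside (more than 30 mm) (distance of any of grey_tote, wrench, pulley, nail_box, screw_jar, oil_can, hammer from where it was at the start of the episode above 0.03 m).
It also fails if it takes over 64 s, if anything falls off the work surface, if the arm or the gripper's body presses on something with over 40 N, if the wrist force passes 120 N, or if a joint passes its speed limit or range.

## Working session

There is one attempt and no reset: what is moved stays moved. The work goes in short steps, Python scripts to look and compute and a shell command to move; the robot and the scene stay as the last step left them, time stands still between calls to the robot, and variables do not carry over. Pictures are saved under pics/ and viewed, at most 10 in all, crops included, and the job is handed in when it is done.

```bash
mkdir -p pics; python3 - <<'E'
from bench import arm, vision
import cv2, numpy as np
print(arm.state())
for n in ("scene","top"):
    im=vision.camera(n); cv2.imwrite(f"pics/{n}0.png",im)
    i=vision.camera_info(n); print(n,np.round(i["mtx"],1).tolist(),np.round(i["pose"],3).tolist())
a=cv2.imread("pics/scene0.png")
E
```

```text
{'t': 0.0, 'joint_pos': array([ 1.20689050e+00,  3.59499965e-01,  1.51143837e+00, -2.41506123e-05,
        1.27246345e+00, -1.15064962e-01]), 'joint_vel': array([ 3.90023462e-04,  2.13341335e-05, -1.41116657e-03,  5.25461087e-04,
       -8.12121965e-04,  1.20189814e-03]), 'tau': array([-1.88002639e-03, -5.15383923e+01, -2.70726299e+01,  6.73222030e-02,
        3.51519242e-02, -9.84569397e-05]), 'tool_pos': array([147.51850829, 580.87551749, 221.81031806]), 'tool_rot': array([-3.89808884e-01, -3.11690399e+00,  2.76891221e-03]), 'ft_force': array([ 0.33809064,  0.08578231, -0.37996819]), 'moment': array([-0.0066187 , -0.01054339,  0.03019541]), 'grip_force': 0.0, 'finger_gap': 87.7574129523253}
scene [[430.1, 0.0, 275.5], [0.0, 430.1, 206.5], [0.0, 0.0, 1.0]] [[-0.56, 0.688, -0.461, 1079.065], [0.828, 0.461, -0.318, 393.276], [-0.006, -0.56, -0.829, 1164.766], [0.0, 0.0, 0.0, 1.0]]
top [[511.4, 0.0, 275.0], [0.0, 511.4, 210.1], [0.0, 0.0, 1.0]] [[-0.064, -0.975, 0.214, 168.712], [-0.998, 0.063, -0.009, -9.679], [-0.004, -0.214, -0.977, 1740.43], [0.0, 0.0, 0.0, 1.0]]
```

View pics/scene0.png

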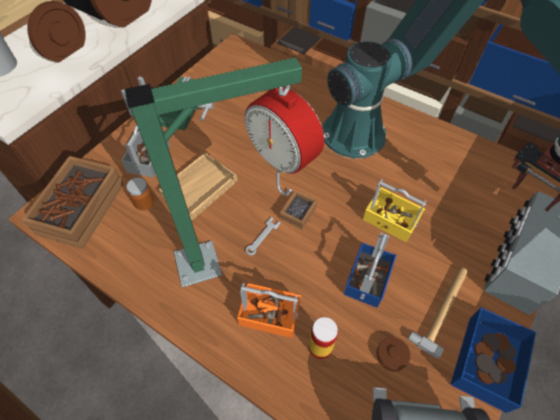

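View pics/top0.png

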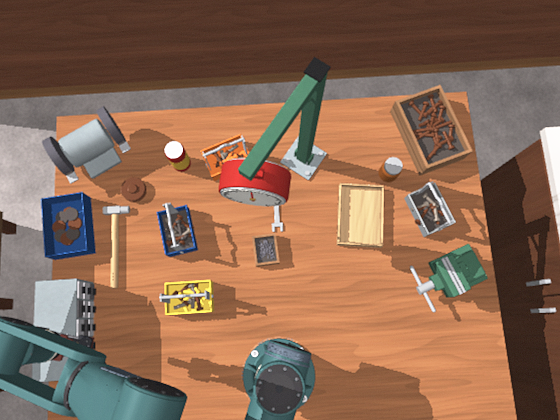

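Candidates for the blue tote:
- Blue tote with handle: top (178,230), scene (371,272).
- Blue open bin without handle: top (68,225), scene (495,358).
- Yellow tote: top (188,297), scene (395,212).
- Orange tote: top (226,156), scene (270,308).
- Grey tote: top (431,208), scene (150,150).

I choose the blue one with the handle and bolts at top (178,230). Next I check it in a close crop.

```bash
python3 - <<'E'
import cv2, numpy as np
s=cv2.imread("pics/scene0.png");t=cv2.imread("pics/top0.png")
def tile(im,x,y,tag):
    c=cv2.resize(im[y:y+75,x:x+100],(400,300),interpolation=cv2.INTER_CUBIC)
    for k in range(0,100,10):
        if (x+k)%10==0 or True:
            cv2.line(c,(k*4,0),(k*4,5 if k%50 else 12),(255,255,255),1)
            if k<75: cv2.line(c,(0,k*4),(5 if k%50 else 12,k*4),(255,255,255),1)
    cv2.putText(c,f"{tag} {x},{y}",(10,290),0,.5,(255,255,255),1); return c
out=np.vstack([np.hstack([tile(t,130,190,"top"),tile(s,320,230,"scene")]),np.hstack([tile(t,310,175,"top"),tile(s,240,140,"scene")])])
cv2.imwrite("pics/crop1.png",out)
E
```

```text
(no output)
```

View pics/crop1.png

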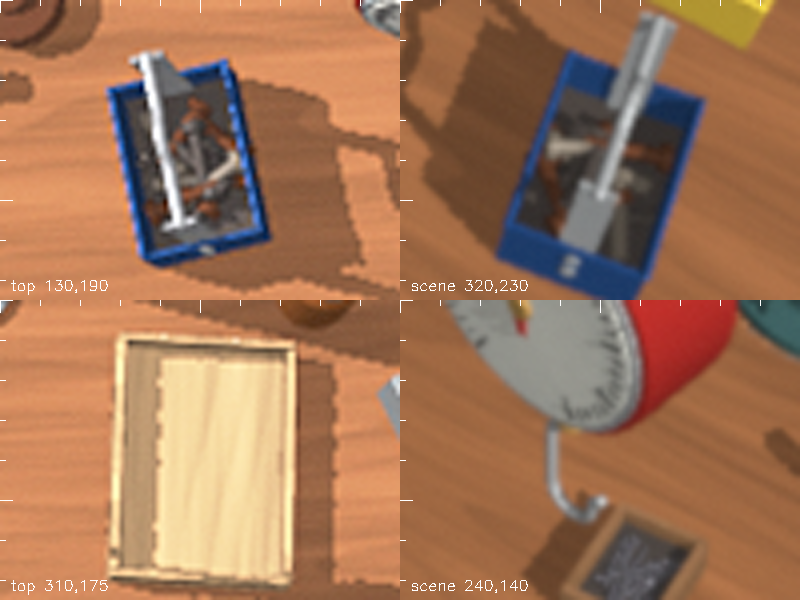

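The crop confirms the choice: it is the blue tote of bolts with the silver handle (top rim corners near (157,212), (187,205), (197,250), (167,256)). The tray rim spans top (338..384, 184..246). The hook's lowest point is at about scene (285,194), with its tip at (291,190). Now I compute the positions.

```bash
cat > h.py <<'E'
import numpy as np
from bench import vision, arm
from scipy.optimize import least_squares
C={n:vision.camera_info(n) for n in("scene","top")}
def ray(n,u,v,z):
    K,P=np.array(C[n]["mtx"]),np.array(C[n]["pose"]); d=P[:3,:3]@np.linalg.solve(K,[u,v,1]); o=P[:3,3]
    return o+d*(z-o[2])/d[2]
def proj(n,p):
    K,P=np.array(C[n]["mtx"]),np.array(C[n]["pose"]); q=K@(P[:3,:3].T@(np.asarray(p)-P[:3,3])); return q[:2]/q[2]
def W(f,p): # f=(x,y,yaw)
    c,s=np.cos(f[2]),np.sin(f[2]); return np.array([f[0]+c*p[0]-s*p[1],f[1]+s*p[0]+c*p[1],p[2]])
def fit(obs,f0):
    r=least_squares(lambda f:np.concatenate([proj(n,W(f,p))-uv for n,uv,p in obs]),f0,x_scale=[10,10,.1]); return r.x,np.abs(r.fun).max()
E
python3 - <<'E'
from h import *
rp=lambda n,L,z:[print(n,uv,np.round(ray(n,*uv,z),0)) for uv in L]
print("tote");rp("top",[(156.75,212.5),(187,205.5),(197.5,250),(166.75,256)],60);rp("scene",[(362.5,243),(396.25,254.5),(382.5,298),(345.75,286.25)],60)
print("tray");rp("top",[(339.5,184.25),(384.25,185.5),(383,246.25),(337.25,244.5)],35)
print("seat");rp("scene",[(285,192)],250);rp("scene",[(290.5,189.5)],286)
print("foot");rp("scene",[(175,250),(210,241),(221,275),(183,286)],10)
print("nails,wrench,others");rp("top",[(266,250)],40);rp("top",[(277,218)],5);rp("top",[(393,168)],95);rp("top",[(175,150)],150);rp("top",[(431,208)],60);rp("top",[(188,297)],60);rp("top",[(226,156)],60)
rp("top",[(318,68)],600)
E
```

```text
tote
top (156.75, 212.5) [554. 371.  60.]
top (187, 205.5) [571. 269.  60.]
top (197.5, 250) [418. 239.  60.]
top (166.75, 256) [404. 341.  60.]
scene (362.5, 243) [429. 253.  60.]
scene (396.25, 254.5) [409. 352.  60.]
scene (382.5, 298) [551. 378.  60.]
scene (345.75, 286.25) [576. 279.  60.]
tray
top (339.5, 184.25) [ 618. -254.   35.]
top (384.25, 185.5) [ 604. -407.   35.]
top (383, 246.25) [ 394. -380.   35.]
top (337.25, 244.5) [ 410. -228.   35.]
seat
scene (285, 192) [518.  38. 250.]
scene (290.5, 189.5) [526.  59. 286.]
foot
scene (175, 250) [ 739. -214.   10.]
scene (210, 241) [ 655. -145.   10.]
scene (221, 275) [726. -46.  10.]
scene (183, 286) [ 814. -116.   10.]
nails,wrench,others
top (266, 250) [406.  13.  40.]
top (277, 218) [520. -32.   5.]
top (393, 168) [ 647. -429.   95.]
top (175, 150) [738. 288. 150.]
top (431, 208) [ 509. -550.   60.]
top (188, 297) [266. 274.  60.]
top (226, 156) [737. 130.  60.]
top (318, 68) [ 764. -147.  600.]
```

```bash
cat >> h.py <<'E'
from scipy.spatial.transform import Rotation as R
def goal(f,lx,z,lean=35,back=0):
    """TCP pose gripping across the handle at frame f's x=lx, height z"""
    a=np.radians(lean); c,s=np.cos(f[2]),np.sin(f[2])
    zt=np.array([np.sin(a)*c,np.sin(a)*s,-np.cos(a)]); yt=np.array([-s,c,0]); xt=np.cross(yt,zt)
    return W(f,[lx,0,z])+zt*(19-back), R.from_matrix(np.c_[xt,yt,zt])
def delta(p,r):
    s=arm.state(); r0=R.from_rotvec(s["tool_rot"])
    d=r0.inv().apply(p-s["tool_pos"])/1000; w=(r0.inv()*r).as_rotvec()
    print("shift",np.round(d,4),"n",round(np.linalg.norm(d)/.05,1),"turn",np.round(w,3),"n",round(np.linalg.norm(w)/.15,1))
E
python3 - <<'E'
from h import *
O=[("top",(156.75,212.5),(75,50,60)),("top",(187,205.5),(75,-50,60)),("top",(197.5,250),(-75,-50,60)),("top",(166.75,256),(-75,50,60)),
("top",(167.5,204.5),(69,0,150)),("top",(174.5,246),(-69,0,150))]
S=[("scene",(362.5,243),(-75,-50,60)),("scene",(396.25,254.5),(-75,50,60)),("scene",(382.5,298),(75,50,60)),("scene",(345.75,286.25),(75,-50,60)),
("scene",(320+255/4,230+22/4),(-69,0,150)),("scene",(320+190/4,230+190/4),(69,0,150))]
for L in(O,S,O+S): print(fit(L,[488,309,.19]))
f,_=fit(O+S,[488,309,.19]); 
T=[("top",u,p) for u,p in zip([(339.5,184.25),(384.25,185.5),(383,246.25),(337.25,244.5)],[(106,76,35),(106,-76,35),(-106,-76,35),(-106,76,35)])]
print("tray",fit(T,[506,-317,-.12]))
print([np.round(proj(n,(0,0,0)),1) for n in C])
i=vision.camera_info("wrist");P=np.array(i["pose"]);s=arm.state();r0=R.from_rotvec(s["tool_rot"])
print("wristcam in tool",r0.inv().apply(P[:3,3]-s["tool_pos"]),"\n",np.round(r0.inv().as_matrix()@P[:3,:3],3),np.round(i["mtx"],1).tolist())
delta(*goal(f,-45,145,35,110))
E
```

```text
(array([4.87541477e+02, 3.05569034e+02, 1.75108928e-01]), np.float64(1.4539639774964712))
(array([4.93211162e+02, 3.14039617e+02, 1.78541367e-01]), np.float64(2.0454541313278014))
(array([4.90587307e+02, 3.10664598e+02, 1.78504196e-01]), np.float64(2.955052129350065))
tray (array([ 5.06496978e+02, -3.17279542e+02, -1.18414413e-01]), np.float64(0.7056870474726509))
[array([352.9, 132.8]), array([277.6, 375.1])]
wristcam in tool [  75.38363229   -0.94417472 -161.35312224] 
 [[ 0.001 -0.961 -0.275]
 [ 1.     0.     0.001]
 [-0.001 -0.275  0.961]] [[325.2, 0.0, 274.1], [0.0, 325.2, 206.0], [0.0, 0.0, 1.0]]
shift [-0.3106 -0.2178  0.0026] n 7.6 turn [-0.132 -0.602 -0.413] n 4.9
```

```bash
python3 -m crank '{"translation":[[-0.031,-0.022,0],[-0.062,-0.044,0],[-0.093,-0.065,0],[-0.124,-0.087,0],[-0.155,-0.109,0],[-0.186,-0.131,0],[-0.217,-0.152,0],[-0.248,-0.174,0],[-0.279,-0.196,0],[-0.310,-0.218,0.003]],"rotation":[[-0.013,-0.06,-0.041],[-0.026,-0.12,-0.083],[-0.04,-0.18,-0.124],[-0.053,-0.24,-0.165],[-0.066,-0.30,-0.206],[-0.08,-0.36,-0.248],[-0.092,-0.42,-0.289],[-0.106,-0.48,-0.33],[-0.119,-0.54,-0.372],[-0.132,-0.602,-0.413]],"hand":[1,1,1,1,1,1,1,1,1,1]}' 40
python3 -m crank '{"translation":[[0,0,0],[0,0,0]],"rotation":[[0,0,0],[0,0,0]],"hand":[1,1]}'
python3 - <<'E'
from h import *
import cv2
i=vision.camera_info("wrist"); im=vision.camera("wrist"); cv2.imwrite("pics/w1.png",im); np.save("w1.npy",i["pose"])
delta(*goal([490.6,310.7,.1785],-45,145,35,110))
E
```

```text
t: 1.1
tool_pos: [395.0, 293.3, 220.1]
tool_rot: [-0.228, 2.518, 0.074]
ft_force: [1.4, 0.7, -0.6]
finger_gap: 87.7
grip_force: 0.0
t: 1.3
tool_pos: [394.4, 292.8, 219.2]
tool_rot: [-0.221, 2.523, 0.072]
ft_force: [-0.7, -0.3, -0.3]
finger_gap: 88.1
grip_force: 0.0
shift [ 0.0001 -0.0007  0.0003] n 0.0 turn [ 0.001  0.001 -0.003] n 0.0
```

View pics/w1.png

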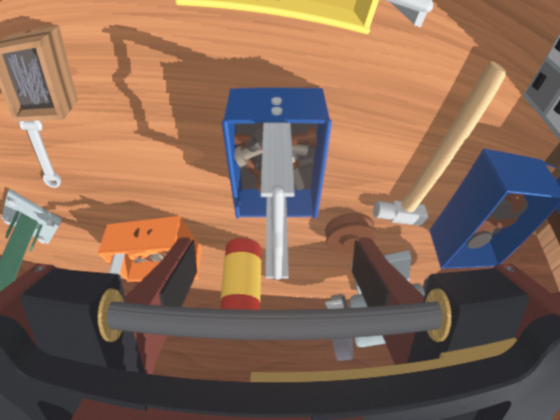

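The wrist view shows the blue tote centred at column 277. Its near rim corners are at (226,122) and (328,121), the far rim corners at (238,217) and (319,216), and the bar runs from about (277,190) to (277,275). I refine the pose with these.

```bash
cat >> h.py <<'E'
def wproj(P,p,f=325.2,c=(274.1,206.0)):
    q=P[:3,:3].T@(np.asarray(p)-P[:3,3]); r=np.hypot(q[0],q[1]); th=np.arctan2(r,q[2]); return np.array(c)+f*th*q[:2]/r
def wfit(P,obs,f0):
    r=least_squares(lambda f:np.concatenate([wproj(P,W(f,p))-uv for uv,p in obs]),f0,x_scale=[10,10,.1]); return r.x,np.round(r.fun,1)
E
python3 - <<'E'
from h import *
P=np.load("w1.npy")
print(wfit(P,[((226,122),(-75,50,60)),((328,121),(-75,-50,60)),((238,217),(75,50,60)),((319,216),(75,-50,60)),((230,90),(-75,50,0)),((325,90),(-75,-50,0))],[490,310,.18]))
f=[490.6,310.7,.1785]
for p in [(-75,50,60),(-75,-50,60),(75,50,60),(75,-50,60),(-75,50,0),(-69,0,145),(-69,12.5,145),(-45,0,145),(-20,0,150),(69,0,145)]: print(p,np.round(wproj(P,W(f,p)),0))
E
```

```text
(array([5.07254110e+02, 3.20580898e+02, 3.32347894e-01]), array([  95.9,    7.2, -107.4,   20.9,   89.3,    4.2,  -67.3,   12.4,
         85.7,    6.4,  -98.1,   18.3]))
(-75, 50, 60) [329. 120.]
(-75, -50, 60) [222. 120.]
(75, 50, 60) [315. 217.]
(75, -50, 60) [236. 217.]
(-75, 50, 0) [321.  88.]
(-69, 0, 145) [276. 192.]
(-69, 12.5, 145) [292. 192.]
(-45, 0, 145) [276. 211.]
(-20, 0, 150) [276. 234.]
(69, 0, 145) [276. 275.]
```

```bash
python3 - <<'E'
from h import *
P=np.load("w1.npy")
f,r=wfit(P,[((226,122),(-75,-50,60)),((328,121),(-75,50,60)),((238,217),(75,-50,60)),((319,216),(75,50,60)),((230,90),(-75,-50,0)),((325,90),(-75,50,0)),((277.5,275),(69,0,145)),((277.5,190),(-69,0,145))],[490,310,.18])
print(f,r)
delta(*goal(f,-43,145,35,0))
E
```

```text
[4.91133591e+02 3.13485192e+02 1.88127078e-01] [-2.1 -0.7  2.6 -0.7  0.6  0.8 -1.9  1.1  0.4 -0.9 -1.9 -1.7  1.   0.6
  0.8  2.6]
shift [-0.0023  0.0016  0.1121] n 2.2 turn [-0.005  0.001 -0.011] n 0.1
```

```bash
python3 -m crank '{"translation":[[-0.002,0.002,0.03],[-0.002,0.002,0.06],[-0.002,0.002,0.09],[-0.002,0.002,0.105],[-0.002,0.002,0.112],[-0.002,0.002,0.112],[-0.002,0.002,0.112]],"rotation":[[-0.005,0,-0.01],[-0.005,0,-0.01],[-0.005,0,-0.01],[-0.005,0,-0.01],[-0.005,0,-0.01],[-0.005,0,-0.01],[-0.005,0,-0.01]],"hand":[1,1,1,1,1,1,1]}' 60
python3 -m crank '{"translation":[[0,0,0],[0,0,0],[0,0,0],[0,0,0],[0,0,0],[0,0,0],[0,0,0],[0,0,0]],"rotation":[[0,0,0],[0,0,0],[0,0,0],[0,0,0],[0,0,0],[0,0,0],[0,0,0],[0,0,0]],"hand":[0,0,0,0,0,0,0,0]}' 60
```

```text
t: 2.05
tool_pos: [461.6, 308.8, 140.0]
tool_rot: [-0.244, 2.538, 0.077]
ft_force: [-0.6, 0.5, -0.3]
finger_gap: 87.7
grip_force: 0.0
t: 2.85
tool_pos: [461.7, 308.4, 139.1]
tool_rot: [-0.242, 2.539, 0.077]
ft_force: [-0.4, -0.4, 0.9]
finger_gap: 27.0
grip_force: 0.0
```

```bash
python3 - <<'E'
from h import *
s=arm.state(); print(np.round(s["joint_pos"],3),s["tool_pos"],s["finger_gap"])
f=[491.1,313.5,.188]
delta(*goal(f,-43,145,35,0))
print(R.from_rotvec(s["tool_rot"]).as_matrix().round(3))
E
```

```text
[ 0.625  0.267  2.158 -0.963  0.289 -0.26 ] [461.6711598  308.37960917 139.10540335] 27.04013383017941
shift [ 0.0073 -0.0005  0.0068] n 0.2 turn [ 0.003 -0.018  0.001] n 0.1
[[-0.815 -0.19   0.548]
 [-0.156  0.982  0.107]
 [-0.558  0.002 -0.83 ]]
```

```bash
python3 - <<'E'
from h import *
s=arm.state(); q=s["joint_pos"]
for seq in ("ZYZYZ",):
    M=R.from_euler("ZYZYZ"[:3],[q[0],q[1]+q[2],q[3]])*R.from_euler("YZ",[q[4],q[5]])
    print(M.as_matrix().round(3))
for k in (1,-1):
    M=R.from_euler("ZYZ",[q[0],q[1]+q[2]+q[4]*0,k*q[3]])*R.from_euler("YZ",[q[4],k*q[5]]); print((M.inv()*R.from_rotvec(s["tool_rot"])).as_rotvec().round(3))
# UR-type: Z,Y,Y,Y,Z,Y
q0=np.array([1.207,.3595,1.511,0,1.272,-.115]); r0=R.from_rotvec([-.3898,-3.1169,.0028])
M=R.from_euler("ZYZ",[q0[0],q0[1]+q0[2],q0[3]])*R.from_euler("YZ",[q0[4],q0[5]]); print((M.inv()*r0).as_rotvec().round(3))
E
```

```text
[[ 0.19  -0.815  0.548]
 [-0.982 -0.156  0.107]
 [-0.002 -0.558 -0.83 ]]
[-0.    -0.     1.571]
[ 0.343 -0.343 -0.818]
[1.000e-03 1.000e-03 1.571e+00]
```

Joint 4 is at its limit (-0.96), so the pose fell 10 mm short. I back off and fit the arm's lengths from logged states, so I can find a lean that is within reach.

```bash
cat > log.py <<'E'
from h import *
import os
s=arm.state(); row=np.r_[s["joint_pos"],s["tool_pos"],s["tool_rot"]]
L=np.load("log.npy") if os.path.exists("log.npy") else np.array([[1.20689,.3595,1.51144,0,1.27246,-.11506,147.52,580.88,221.81,-.3898,-3.1169,.0028]])
np.save("log.npy",np.vstack([L,row]))
E
python3 log.py
python3 -m crank '{"translation":[[0,0,-0.01],[0,0,-0.04],[0,0,-0.07],[0,0,-0.07]],"rotation":[[0,0,0],[0,0,0],[0,0,0],[0,0,0]],"hand":[1,1,1,1]}' 60 >/dev/null; python3 log.py
python3 -m crank '{"translation":[[0,0,0],[0,0,0],[0,0,0]],"rotation":[[0,0.1,0],[0,0.18,0],[0,0.18,0]],"hand":[1,1,1]}' >/dev/null; python3 log.py
python3 -m crank '{"translation":[[0.02,0,-0.03],[0.04,0,-0.06],[0.04,0,-0.06]],"rotation":[[0.1,0,0.1],[0.2,0,0.2],[0.2,0,0.2]],"hand":[1,1,1]}' >/dev/null; python3 log.py
python3 - <<'E'
from h import *
L=np.load("log.npy")
# tcp = Rz(q1)[a1,0,d1] + upper a2 along dir(q2) + forearm (a3 perp,d4 along) + tool d6
def fk(q,k):
    a1,d1,a2,a3,d4,d6,e=k
    A=R.from_euler("Z",q[0]); B=A*R.from_euler("Y",q[1]); Cc=A*R.from_euler("Y",q[1]+q[2]); D=Cc*R.from_euler("Z",q[3])*R.from_euler("Y",q[4])
    return A.apply([a1,0,d1])+B.apply([0,0,a2])+Cc.apply([a3,0,d4])+D.apply([e,0,d6])
r=least_squares(lambda k:np.concatenate([fk(l[:6],k)-l[6:9] for l in L])-0,[0,300,400,0,400,200,0])
print(r.x.round(1),r.fun.round(1)); np.save("k.npy",r.x); print(L[-1].round(3), np.linalg.svd(r.jac)[1].round(3))
E
```

```text
[ 64.5  -7.  545.5 -23.5 299.1 217.7 -44.2] [ 63.5 -26.8  -1.9   1.3   6.   -4.   -5.8  -7.1  -0.3  14.5 -31.   12.4
   3.2  13.7  -6.2]
[ 8.43000e-01  8.30000e-02  1.95100e+00 -4.92000e-01  9.71000e-01
 -4.16000e-01  3.63718e+02  2.88106e+02  2.37002e+02  7.90000e-02
  2.70700e+00 -1.61000e-01] [4.35  3.785 1.136 0.548 0.337 0.154 0.143]
```

```bash
python3 - <<'E'
from h import *
L=np.load("log.npy")
def fk(q,k):
    b,d1,a2,a3,d4,d6,a1=k
    A=R.from_euler("Z",q[0]); B=A*R.from_euler("Y",q[1]); Cc=A*R.from_euler("Y",q[1]+q[2]); D=Cc*R.from_euler("Z",q[3])*R.from_euler("Y",q[4])
    return A.apply([a1,b,d1])+B.apply([0,0,a2])+Cc.apply([a3,0,d4])+D.apply([0,0,d6])
res=lambda k:np.concatenate([fk(l[:6],k)-l[6:9] for l in L])
r=least_squares(res,[69,300,400,0,400,200,0])
print(r.x.round(1),r.fun.round(1), np.linalg.svd(r.jac)[1].round(3))
E
```

```text
[ 68.9 266.5 611.1 112.2 433.6 381.3   0. ] [-0.  0. -0.  0. -0.  0. -0. -0. -0.  0. -0.  0. -0.  0. -0.] [4.33  3.246 2.269 0.639 0.332 0.171 0.123]
```

```bash
cat >> h.py <<'E'
KK=[68.9,266.5,611.1,112.2,433.6,381.3]
QL=np.array([[-2.97,2.97],[-1.01,2.36],[.21,2.38],[-.96,4.11],[.2,2.71],[-2.98,2.98]])
def fk(q):
    b,d1,a2,a3,d4,d6=KK
    A=R.from_euler("Z",q[0]); B=A*R.from_euler("Y",q[1]); Cc=A*R.from_euler("Y",q[1]+q[2]); D=Cc*R.from_euler("Z",q[3])*R.from_euler("Y",q[4])
    return A.apply([0,b,d1])+B.apply([0,0,a2])+Cc.apply([a3,0,d4])+D.apply([0,0,d6]), D*R.from_euler("Z",q[5]+np.pi/2)
def ik(p,r,q0):
    def e(q):
        P,Q=fk(q); return np.r_[(P-p)/100,(Q.inv()*r).as_rotvec()*3]
    s=least_squares(e,np.clip(q0,-2.9,2.9)); return s.x,np.linalg.norm(s.fun)
def okq(q): return bool(((q>QL[:,0]+.02)&(q<QL[:,1]-.02)).all())
E
python3 - <<'E'
from h import *
q0=[.7,.25,2.0,-.5,.6,-.3]
def tab(name,f,lx,z,seeds=(q0,)):
    for lean in (15,20,25,30,35):
        for sd in seeds:
            q,e=ik(*goal(f,lx,z,lean),sd); print(name,lean,q.round(2),round(e,3),okq(q))
tab("pick",[491.1,313.5,.188],-43,145)
tab("picklift",[491.1,313.5,.188],-43,300)
hk=[518,38,-.2]
tab("hookup",hk,-43,290,([.1,.1,2.0,0.3,.6,0],))
tab("hookdn",hk,-43,215,([.1,.1,2.0,.3,.6,0],))
tab("tray",[506.5,-317.3,-.118],-43,152,([-.6,.3,2,.5,.6,0],))
E
```

```text
pick 15 [ 0.53  0.3   1.93 -0.14  0.67 -1.13] 0.0 True
pick 20 [ 0.55  0.28  2.   -0.24  0.55 -1.02] 0.0 True
pick 25 [ 0.58  0.28  2.06 -0.4   0.43 -0.85] 0.0 True
pick 30 [ 0.61  0.28  2.12 -0.69  0.33 -0.54] 0.0 True
pick 35 [ 0.64  0.29  2.18 -1.19  0.27 -0.02] 0.0 False
picklift 15 [ 0.53  0.11  1.73 -0.1   1.05 -1.19] 0.0 True
picklift 20 [ 0.55  0.07  1.8  -0.15  0.95 -1.14] 0.0 True
picklift 25 [ 0.58  0.05  1.86 -0.22  0.84 -1.07] 0.0 True
picklift 30 [ 0.61  0.03  1.92 -0.31  0.73 -0.97] 0.0 True
picklift 35 [ 0.64  0.01  1.98 -0.44  0.63 -0.83] 0.0 True
hookup 15 [-0.01  0.01  1.87 -0.06  1.01 -1.36] 0.0 True
hookup 20 [ 0.01 -0.03  1.93 -0.09  0.9  -1.32] 0.0 True
hookup 25 [ 0.02 -0.06  1.99 -0.13  0.79 -1.27] 0.0 True
hookup 30 [ 0.05 -0.09  2.06 -0.2   0.67 -1.2 ] 0.0 True
hookup 35 [ 0.07 -0.11  2.12 -0.29  0.55 -1.1 ] 0.0 True
hookdn 15 [-0.01  0.1   1.98 -0.07  0.8  -1.34] 0.0 True
hookdn 20 [ 0.01  0.07  2.05 -0.11  0.69 -1.29] 0.0 True
hookdn 25 [ 0.02  0.05  2.11 -0.18  0.56 -1.22] 0.0 True
hookdn 30 [ 0.05  0.03  2.18 -0.29  0.44 -1.09] 0.0 True
hookdn 35 [ 0.07  0.03  2.24 -0.52  0.31 -0.85] 0.0 True
tray 15 [-0.83  0.31  1.89  0.25  0.76 -2.45] 0.0 True
tray 20 [-0.87  0.3   1.95  0.38  0.67 -2.6 ] 0.0 True
tray 25 [-0.92  0.29  2.01  0.56  0.61 -2.8 ] 0.0 True
tray 30 [-0.97  0.29  2.07  0.78  0.56 -3.05] 0.0 False
tray 35 [-1.02  0.3   2.13  1.04  0.55 -3.34] 0.0 False
```

```bash
python3 - <<'E'
from h import *
f=[491.1,313.5,.188]
delta(*goal(f,-46,145,30,80))
for b in (80,40,0):
    q,e=ik(*goal(f,-46,145,30,b),[.7,.25,2.0,-.5,.6,-.3]); print(b,q.round(3),e.round(4))
E
```

```text
shift [-0.0307  0.0191  0.0555] n 1.3 turn [-0.213 -0.103 -0.192] n 2.0
80 [ 0.657  0.096  2.107 -0.479  0.513 -0.732] 0.0
40 [ 0.632  0.184  2.122 -0.564  0.414 -0.655] 0.0
0 [ 0.609  0.274  2.128 -0.693  0.326 -0.534] 0.0
```

```bash
python3 -m crank '{"translation":[[-0.010,0.006,0.018],[-0.020,0.013,0.037],[-0.031,0.019,0.055],[-0.031,0.019,0.055],[-0.031,0.019,0.055]],"rotation":[[-0.07,-0.03,-0.06],[-0.14,-0.07,-0.13],[-0.213,-0.103,-0.192],[-0.213,-0.103,-0.192],[-0.213,-0.103,-0.192]],"hand":[1,1,1,1,1]}' 60
python3 - <<'E'
from h import *
delta(*goal([491.1,313.5,.188],-46,145,30,0)); print(arm.state()["joint_pos"].round(3))
E
```

```text
t: 4.35
tool_pos: [415.1, 299.1, 196.0]
tool_rot: [-0.248, 2.617, 0.068]
ft_force: [0.3, -0.6, 0.7]
finger_gap: 87.9
grip_force: 0.0
shift [-0.0023 -0.0002  0.0788] n 1.6 turn [ 0.002 -0.009  0.001] n 0.1
[ 0.652  0.098  2.105 -0.459  0.515 -0.754]
```

```bash
python3 -m crank '{"translation":[[-0.002,0,0.03],[-0.002,0,0.055],[-0.002,0,0.072],[-0.002,0,0.079],[-0.002,0,0.079],[-0.002,0,0.079]],"rotation":[[0,-0.009,0],[0,-0.009,0],[0,-0.009,0],[0,-0.009,0],[0,-0.009,0],[0,-0.009,0]],"hand":[1,1,1,1,1,1]}' 60
python3 - <<'E'
from h import *
delta(*goal([491.1,313.5,.188],-46,145,30,0)); print(arm.state()["joint_pos"].round(3))
E
```

```text
t: 4.95
tool_pos: [455.5, 309.2, 130.0]
tool_rot: [-0.253, 2.605, 0.073]
ft_force: [0.3, -0.3, -0.6]
finger_gap: 88.1
grip_force: 0.0
shift [ 0.0014 -0.0024  0.0009] n 0.1 turn [0.006 0.002 0.004] n 0.0
[ 0.61   0.272  2.127 -0.684  0.322 -0.547]
```

```bash
python3 -m crank '{"translation":[[0,-0.002,0.001],[0,-0.002,0.001],[0,-0.002,0.001],[0,-0.002,0.001],[0,-0.002,0.001],[0,-0.002,0.001],[0,-0.002,0.001],[0,-0.002,0.001],[0,-0.002,0.001],[0,-0.002,0.001]],"rotation":[[0,0,0],[0,0,0],[0,0,0],[0,0,0],[0,0,0],[0,0,0],[0,0,0],[0,0,0],[0,0,0],[0,0,0]],"hand":[0,0,0,0,0,0,0,0,0,0]}' 60
python3 -m crank '{"translation":[[0,0,0],[0,0,0]],"rotation":[[0,0,0],[0,0,0]],"hand":[0,0]}' 60
python3 - <<'E'
from h import *
f=[491.1,313.5,.188]
delta(*goal(f,-46,185,30,0)); delta(*goal(f,-46,305,30,0))
E
```

```text
t: 5.95
tool_pos: [456.4, 306.9, 128.5]
tool_rot: [-0.253, 2.606, 0.073]
ft_force: [-0.3, 0.4, -0.2]
finger_gap: 11.2
grip_force: 0.0
t: 6.15
tool_pos: [456.4, 306.7, 128.4]
tool_rot: [-0.252, 2.606, 0.072]
ft_force: [1.7, -0.8, -0.7]
finger_gap: 8.5
grip_force: 60.0
shift [-0.0191  0.0003 -0.0353] n 0.8 turn [0.006 0.001 0.004] n 0.0
shift [-0.0793  0.0007 -0.1391] n 3.2 turn [0.006 0.001 0.004] n 0.0
```

```bash
python3 -m crank '{"translation":[[-0.002,0,-0.004],[-0.005,0,-0.009],[-0.010,0,-0.017],[-0.015,0,-0.026],[-0.020,0,-0.035],[-0.020,0,-0.035]],"rotation":[[0,0,0],[0,0,0],[0,0,0],[0,0,0],[0,0,0],[0,0,0]],"hand":[0,0,0,0,0,0]}' 60
python3 - <<'E'
from h import *
import cv2
s=arm.state(); print(s["moment"])
np.save("w2.npy",vision.camera_info("wrist")["pose"]); cv2.imwrite("pics/w2.png",vision.camera("wrist"))
E
```

```text
t: 6.75
tool_pos: [455.8, 306.6, 169.4]
tool_rot: [-0.252, 2.606, 0.073]
ft_force: [0.6, -0.0, -4.8]
finger_gap: 9.1
grip_force: 60.0
[-0.08214762  0.81595403  0.00683979]
```

View pics/w2.png

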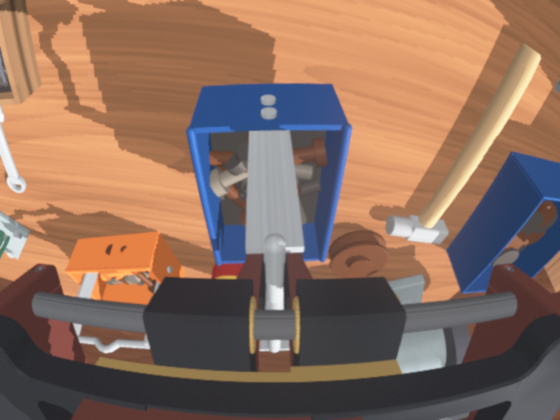

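The tote is lifted (about 0.49 kg). Its near rim is at (190,128)/(348,128), the far rim at (215,260)/(333,260), and the near bottom edge at row 87. I fit its pitch from these.

```bash
cat > pit.py <<'E'
from h import *
P=np.load("w2.npy")
obs=[((190,129),(-75,-50,60)),((349,128),(-75,50,60)),((215,261),(75,-50,60)),((332,261),(75,50,60)),((200,88),(-75,-50,0)),((337,87),(-75,50,0)),((268,132),(-69,0,60))]
def M(g,p): return g[:3]+R.from_euler("ZYX",g[3:]).apply(p)
r=least_squares(lambda g:np.concatenate([wproj(P,M(g,p))-uv for uv,p in obs[:6]]),[491,313,40,.188,0,0],x_scale=[10,10,10,.1,.1,.1])
print(r.x.round(3),r.fun.round(1))
for lx in(-46,): print("bar pt",M(r.x,(lx,0,145)).round(1))
p,q=goal([491.1,313.5,.188],-46,145,30); s=arm.state(); rr=R.from_rotvec(s["tool_rot"]); print("grasp",s["tool_pos"]-19*rr.apply([0,0,1]))
E
python3 pit.py
```

```text
[ 4.87697e+02  3.10057e+02  4.15100e+01  2.07000e-01  2.80000e-02
 -1.00000e-03] [-2.1  1.3  1.4 -0.3  5.2  2.1 -6.5  0.9  3.9 -1.4 -1.8 -2.7]
bar pt [446.6 301.6 187.7]
grasp [446.34807029 304.57686428 185.18904439]
```

```bash
python3 -m crank '{"translation":[[-0.006,0,-0.010],[-0.017,0,-0.030],[-0.030,0,-0.052],[-0.043,0,-0.074],[-0.053,0,-0.092],[-0.058,0,-0.100],[-0.058,0,-0.100]],"rotation":[[0,0,0],[0,0,0],[0,0,0],[0,0,0],[0,0,0],[0,0,0],[0,0,0]],"hand":[0,0,0,0,0,0,0]}' 60
python3 - <<'E'
from h import *
h=[536,126,-.2]
p,r=goal(h,-46,300,34); delta(p,r); q=arm.state()["joint_pos"]; print(q.round(2)); print(ik(p,r,q)[0].round(2))
E
```

```text
t: 7.5
tool_pos: [456.5, 306.4, 284.9]
tool_rot: [-0.252, 2.605, 0.073]
ft_force: [-0.3, -0.1, -5.1]
finger_gap: 8.7
grip_force: 60.0
shift [-0.0092 -0.1788  0.0053] n 3.6 turn [ 0.212 -0.067  0.332] n 2.7
[ 0.6   0.02  1.93 -0.3   0.73 -0.98]
[ 0.34 -0.03  2.01 -0.47  0.69 -0.74]
```

```bash
python3 -m crank '{"translation":[[-0.001,-0.012,0],[-0.002,-0.036,0.001],[-0.004,-0.065,0.002],[-0.005,-0.095,0.003],[-0.007,-0.125,0.004],[-0.008,-0.150,0.005],[-0.009,-0.170,0.005],[-0.009,-0.179,0.005],[-0.009,-0.179,0.005],[-0.009,-0.179,0.005]],"rotation":[[0.014,-0.004,0.022],[0.043,-0.013,0.067],[0.077,-0.024,0.12],[0.113,-0.035,0.176],[0.148,-0.047,0.232],[0.178,-0.056,0.279],[0.201,-0.064,0.316],[0.212,-0.067,0.332],[0.212,-0.067,0.332],[0.212,-0.067,0.332]],"hand":[0,0,0,0,0,0,0,0,0,0]}' 60
python3 - <<'E'
from h import *
import cv2
delta(*goal([536,126,-.2],-46,300,34))
np.save("w3.npy",vision.camera_info("wrist")["pose"]); cv2.imwrite("pics/w3.png",vision.camera("wrist"))
cv2.imwrite("pics/s3.png",vision.camera("scene"))
h=[518,38,-.2];P=np.load("w3.npy")
for p in [(0,0,246),(0,24,280),(0,-18,300),(-42,0,369),(-42,90,459)]: print(p,wproj(P,W(h,p)).round(0))
E
```

```text
t: 8.5
tool_pos: [500.6, 132.9, 283.2]
tool_rot: [0.254, 2.539, -0.078]
ft_force: [-0.2, 0.1, -5.8]
finger_gap: 8.5
grip_force: 60.0
shift [-0.0012  0.0003 -0.0004] n 0.0 turn [-0.    -0.002  0.001] n 0.0
(0, 0, 246) [154. 238.]
(0, 24, 280) [177. 280.]
(0, -18, 300) [114. 303.]
(-42, 0, 369) [ 85. 398.]
(-42, 90, 459) [277. 603.]
```

View pics/w3.png

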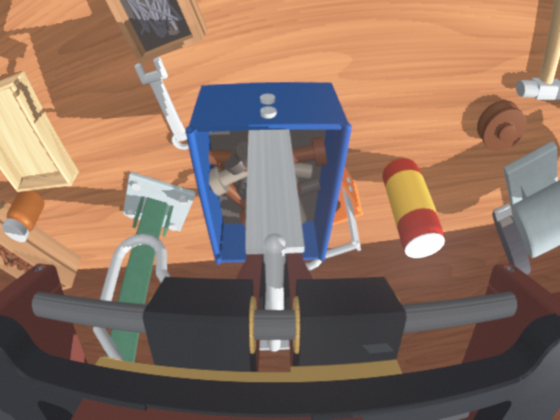

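```bash
python3 - <<'E'
import cv2, numpy as np
w=cv2.imread("pics/w3.png");s=cv2.imread("pics/s3.png")
def tile(im,x,y,wd,ht,k,tag):
    c=cv2.resize(im[y:y+ht,x:x+wd],None,fx=k,fy=k,interpolation=cv2.INTER_CUBIC)
    for j in range(0,wd,10): cv2.line(c,(j*k,0),(j*k,12 if (x+j)%50==0 else 5),(255,255,255),1)
    for j in range(0,ht,10): cv2.line(c,(0,j*k),(12 if (y+j)%50==0 else 5,j*k),(255,255,255),1)
    cv2.putText(c,f"{tag} {x},{y}",(10,ht*k-10),0,.5,(0,0,0),1); return c
cv2.imwrite("pics/crop2.png",np.hstack([tile(w,80,220,100,140,4,"w"),tile(s,250,130,100,140,4,"s")]))
E
```

```text
(no output)
```

View pics/crop2.png

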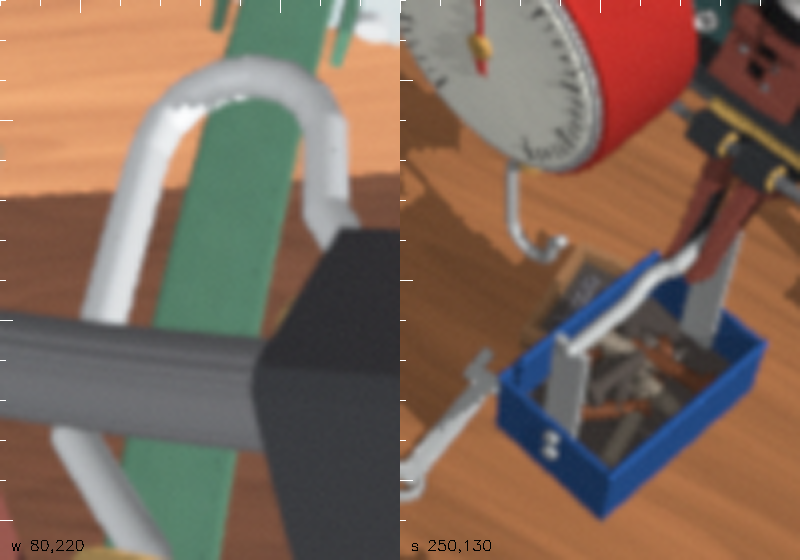

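```bash
cat > hook.py <<'E'
from h import *
P=np.load("w3.npy")
th=np.linspace(-np.pi*.95,0,30)
def curve(f): # centre line of hook bottom: y from -18 to 18..., U radius 18 centred z=264
    back=[(0,-18,z) for z in np.linspace(264,320,15)]; arc=[(0,18*np.cos(t),264+18*np.sin(t)) for t in np.linspace(-np.pi,0,25)]
    return back+arc
wpts=[(141,239.5),(95.5,327.5),(106,300),(115,264.5),(119,253),(155,246),(161,258)]
spts=[(278.5,173),(279,183),(285.5,193.5)]
def d(pts,c): 
    c=np.array(c); out=[]
    for u in pts:
        a,b=c[:-1],c[1:]; t=np.clip(((np.array(u)-a)*(b-a)).sum(1)/((b-a)**2).sum(1),0,1); q=a+t[:,None]*(b-a)-u; out.append(q[np.argmin((q**2).sum(1))])
    return np.ravel(out)
def res(f):
    C=[W(f,p) for p in curve(f)]
    return np.r_[d(wpts,[wproj(P,c) for c in C]),d(spts,[proj("scene",c) for c in C]),wproj(P,W(f,(0,-18,320)))-(95.5,327.5),(proj("scene",W(f,(0,29,284)))-(290.5,190))]
for y0 in(-.4,-.2,0,.2):
    r=least_squares(res,[518,34,y0],x_scale=[10,10,.1]); print(r.x.round(3),r.cost.round(1))
print(r.fun.round(1))
E
python3 hook.py
```

```text
[ 5.18718e+02  2.83910e+01 -2.95000e-01] 9.8
[ 5.18718e+02  2.83910e+01 -2.95000e-01] 9.8
[ 5.18718e+02  2.83910e+01 -2.95000e-01] 9.8
[ 5.18718e+02  2.83910e+01 -2.95000e-01] 9.8
[ 0.  -0.3  1.5  0.3 -1.6 -0.4 -1.3 -0.3 -1.3 -0.7  1.2 -1.1  0.7 -0.
 -0.9  0.  -1.4  0.  -0.  -0.2  1.2  1.4 -1.2 -0.2]
```

```bash
cat >> hook.py <<'E'
def wray(u,v,z):
    d=np.array([u-274.1,v-206.0]); rr=np.hypot(*d); th=rr/325.2; c=P[:3,:3]@np.r_[np.sin(th)*d/rr,np.cos(th)]; return P[:3,3]+c*(z-P[2,3])/c[2]
F=[wray(*u,10) for u in[(131,174),(193,186),(187,231),(122,213)]]; print(np.round(F,0)); m=np.mean(F,0); print(m)
for m in (m,np.array([733,-130,10])):
  r2=least_squares(lambda f:np.r_[res(f),(W(f,(240,-120,10))-m)[:2]/5],r.x,x_scale=[10,10,.1]); print(r2.x.round(3),r2.cost, r2.fun.round(1))
E
python3 hook.py | tail -12
```

```text
[ 5.18718e+02  2.83910e+01 -2.95000e-01] 9.8
[ 0.  -0.3  1.5  0.3 -1.6 -0.4 -1.3 -0.3 -1.3 -0.7  1.2 -1.1  0.7 -0.
 -0.9  0.  -1.4  0.  -0.  -0.2  1.2  1.4 -1.2 -0.2]
[[ 647. -140.   10.]
 [ 698.  -45.   10.]
 [ 815. -106.   10.]
 [ 737. -215.   10.]]
[ 724.09710602 -126.56571438   10.        ]
[ 5.17811e+02  2.83760e+01 -1.97000e-01] 14.460469915851032 [-0.  -0.9  1.8  0.4 -1.3 -0.3 -1.  -0.3 -0.9 -0.6  1.4 -1.4 -0.6 -0.1
 -1.2  0.  -1.7  0.   0.1 -0.6  1.5  1.8 -0.2 -1.   1.1 -2. ]
[ 5.17928e+02  2.82100e+01 -1.89000e-01] 12.821460917352905 [-0.  -0.8  1.8  0.4 -1.2 -0.3 -1.  -0.3 -0.8 -0.5  1.3 -1.3 -0.8 -0.1
 -1.3  0.  -1.8  0.   0.1 -0.7  1.5  1.9 -0.2 -1.1 -0.4 -1. ]
```

```bash
python3 - <<'E'
from h import *
q=arm.state()["joint_pos"]
for z in (291,241,214):
    p,r=goal([518.4,30.4,-.2],-46,z,34); delta(p,r); q,e=ik(p,r,q); print(q.round(2),e.round(3))
E
```

```text
shift [ 0.003  -0.0973  0.0083] n 2.0 turn [ 0.001 -0.001  0.001] n 0.0
[ 0.04 -0.11  2.11 -0.25  0.58 -1.16] 0.0
shift [ 0.0309 -0.0973  0.0498] n 2.3 turn [ 0.001 -0.001  0.001] n 0.0
[ 0.04 -0.03  2.2  -0.33  0.42 -1.06] 0.0
shift [ 0.0459 -0.0973  0.0722] n 2.6 turn [ 0.001 -0.001  0.001] n 0.0
[ 0.04  0.03  2.24 -0.43  0.33 -0.96] 0.0
```

```bash
python3 -m crank '{"translation":[[0.001,-0.006,0.003],[0.002,-0.018,0.006],[0.003,-0.034,0.008],[0.003,-0.052,0.008],[0.003,-0.070,0.008],[0.003,-0.085,0.008],[0.003,-0.094,0.008],[0.003,-0.097,0.008],[0.003,-0.097,0.008],[0.003,-0.097,0.008]],"rotation":[[0,0,0],[0,0,0],[0,0,0],[0,0,0],[0,0,0],[0,0,0],[0,0,0],[0,0,0],[0,0,0],[0,0,0]],"hand":[0,0,0,0,0,0,0,0,0,0]}' 60
python3 - <<'E'
from h import *
import cv2
w=vision.camera("wrist"); s=vision.camera("scene")
delta(*goal([518.4,30.4,-.2],-46,248,34))
a=cv2.resize(w[150:350,150:400],(500,400),interpolation=cv2.INTER_CUBIC); b=cv2.resize(s[130:230,240:315],(300,400),interpolation=cv2.INTER_CUBIC)
cv2.imwrite("pics/crop3.png",np.hstack([a,b]))
E
```

```text
t: 9.6
tool_pos: [483.7, 37.5, 275.8]
tool_rot: [0.254, 2.538, -0.078]
ft_force: [0.9, 0.8, -5.7]
finger_gap: 8.5
grip_force: 60.0
shift [ 0.0243 -0.0003  0.0361] n 0.9 turn [ 0.    -0.001  0.001] n 0.0
```

View pics/crop3.png

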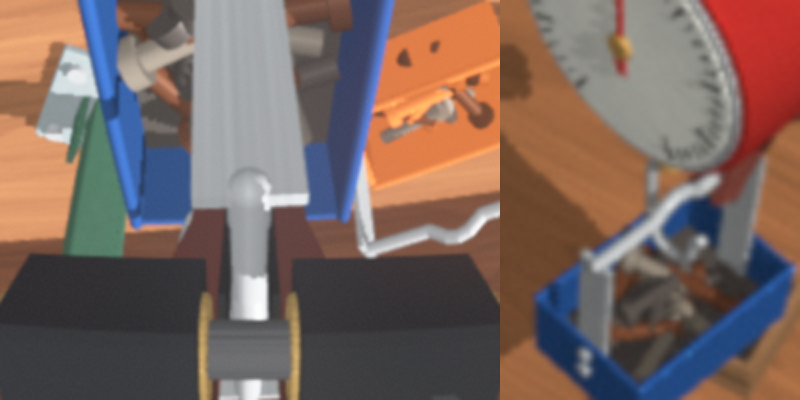

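The scene half of the crop shows the hook's bottom and tip at about (680,245) below the handle crook, with the rod behind it at (652,185). The hook is free to receive the crook, so I lower gently and watch the force.

```bash
python3 -m crank '{"translation":[[0.003,0,0.004],[0.007,0,0.011],[0.012,0,0.018],[0.017,0,0.025],[0.021,0,0.031],[0.024,0,0.036],[0.024,0,0.036]],"rotation":[[0,0,0],[0,0,0],[0,0,0],[0,0,0],[0,0,0],[0,0,0],[0,0,0]],"hand":[0,0,0,0,0,0,0]}' 60
python3 -m crank '{"translation":[[0.003,0,0.004],[0.005,0,0.008],[0.008,0,0.012],[0.008,0,0.012]],"rotation":[[0,0,0],[0,0,0],[0,0,0],[0,0,0]],"hand":[0,0,0,0]}' 60
```

```text
t: 10.4
tool_pos: [483.2, 37.1, 231.2]
tool_rot: [0.254, 2.54, -0.079]
ft_force: [-0.1, -0.2, -6.4]
finger_gap: 8.6
grip_force: 60.0
t: 10.8
tool_pos: [484.2, 37.2, 217.9]
tool_rot: [0.254, 2.538, -0.078]
ft_force: [0.6, -0.2, -3.2]
finger_gap: 8.4
grip_force: 60.0
```

```bash
python3 -m crank '{"translation":[[0.002,0,0.003],[0.004,0,0.006],[0.006,0,0.009],[0.008,0,0.011],[0.008,0,0.011],[0.008,0,0.011]],"rotation":[[0,0,0],[0,0,0],[0,0,0],[0,0,0],[0,0,0],[0,0,0]],"hand":[0,0,0,0,0,0]}' 60
python3 - <<'E'
from h import *
import cv2
L=[arm.state()["ft_force"]]; s=vision.camera("scene"); L.append(arm.state()["ft_force"]); w=vision.camera("wrist"); L.append(arm.state()["ft_force"]); print(np.round(L,1), arm.state()["moment"])
cv2.imwrite("pics/crop4.png",np.hstack([cv2.resize(w[150:350,150:400],(400,320)),cv2.resize(s[140:260,240:340],(400,480),interpolation=cv2.INTER_CUBIC)[:320] if 0 else cv2.resize(s[150:230,240:340],(400,320),interpolation=cv2.INTER_CUBIC)]))
E
```

```text
t: 11.4
tool_pos: [484.3, 37.4, 205.1]
tool_rot: [0.254, 2.537, -0.078]
ft_force: [2.3, 0.0, -1.2]
finger_gap: 8.4
grip_force: 60.0
[[ 2.3  0.  -1.2]
 [ 2.2 -0.7  0. ]
 [ 2.4 -1.4 -0.6]] [0.05393335 0.08051289 0.02320591]
```

View pics/crop4.png

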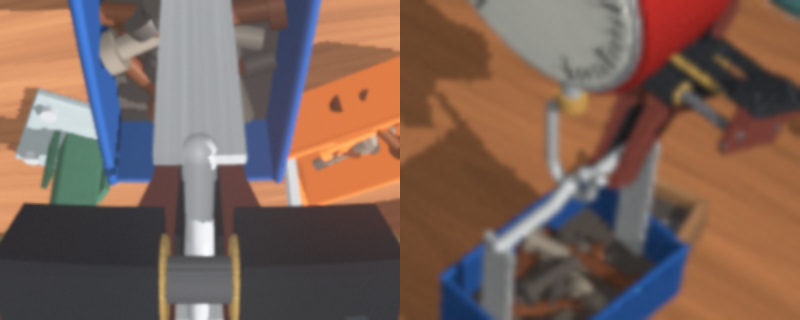

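```bash
python3 -m crank '{"translation":[[-0.001,0,0.001],[-0.0015,0,0.002],[-0.0015,0,0.002]],"rotation":[[0,0,0],[0,0,0],[0,0,0]],"hand":[0,0,0]}' 60
python3 -m crank '{"translation":[[0,0,0],[0,0,0],[0,0,0],[0,0,0],[0,0,0],[0,0,0],[0,0,0],[0,0,0]],"rotation":[[0,0,0],[0,0,0],[0,0,0],[0,0,0],[0,0,0],[0,0,0],[0,0,0],[0,0,0]],"hand":[0.12,0.16,0.2,0.3,0.5,0.8,1,1]}'
python3 -m crank '{"translation":[[0,0,-0.005],[0,0,-0.015],[0,0,-0.03],[0,0,-0.05],[0,0,-0.07],[0,0,-0.07]],"rotation":[[0,0,0],[0,0,0],[0,0,0],[0,0,0],[0,0,0],[0,0,0]],"hand":[1,1,1,1,1,1]}'
```

```text
t: 11.8
tool_pos: [485.2, 36.7, 203.2]
tool_rot: [0.254, 2.539, -0.078]
ft_force: [-1.0, -1.1, -0.1]
finger_gap: 9.0
grip_force: 60.0
t: 12.6
tool_pos: [485.8, 36.8, 203.7]
tool_rot: [0.254, 2.538, -0.078]
ft_force: [0.1, -0.4, 0.1]
finger_gap: 54.1
grip_force: 0.0
t: 13.2
tool_pos: [447.5, 45.1, 264.4]
tool_rot: [0.253, 2.534, -0.076]
ft_force: [1.2, 0.6, 0.6]
finger_gap: 87.7
grip_force: 0.0
```

```bash
for i in 1 2 3 4 5 6 7 8; do python3 -m crank '{"translation":[[0,0,0],[0,0,0],[0,0,0],[0,0,0],[0,0,0],[0,0,0],[0,0,0],[0,0,0],[0,0,0],[0,0,0]],"rotation":[[0,0,0],[0,0,0],[0,0,0],[0,0,0],[0,0,0],[0,0,0],[0,0,0],[0,0,0],[0,0,0],[0,0,0]],"hand":[1,1,1,1,1,1,1,1,1,1]}' | head -1; done
python3 - <<'E'
from h import *
import cv2
np.save("w5.npy",vision.camera_info("wrist")["pose"]); w=vision.camera("wrist"); cv2.imwrite("pics/w5.png",w)
s0=vision.camera("scene"); 
for _ in range(4): w2=vision.camera("wrist")
s=vision.camera("scene"); print("motion",cv2.absdiff(w,w2)[60:300,150:400].mean(), cv2.absdiff(s,s0).max())
cv2.imwrite("pics/ws5.png",np.hstack([w[:,100:460],cv2.resize(s[130:235,235:325],(360,420),interpolation=cv2.INTER_CUBIC)]))
E
```

```text
t: 14.2
t: 15.2
t: 16.2
t: 17.2
t: 18.2
t: 19.2
t: 20.2
t: 21.2
motion 0.7342833333333333 8
```

View pics/ws5.png

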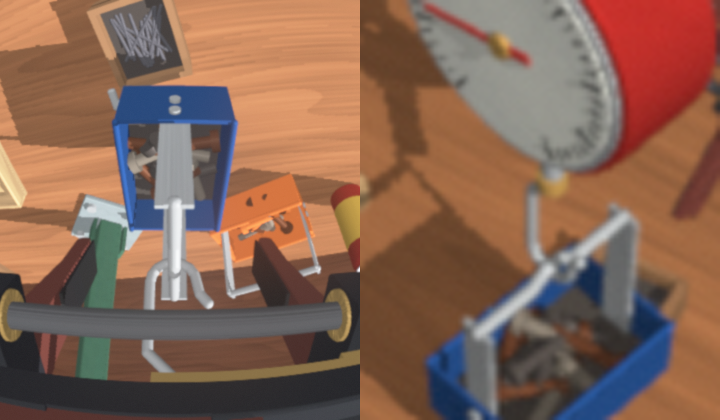

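The tote hangs in the hook bowl, level and still. The needle has turned from vertical to upper left, and 8 s have passed since release. Next I fit its hanging pose from its corners (wrist px (215,120), (336,121), (231,228), (322,231), bottom edge at row 88) and plan the regrip and the tray placing.

```bash
cat > hang.py <<'E'
from h import *
P=np.load("w5.npy")
obs=[((215,121),(-75,-50,60)),((336,121),(-75,50,60)),((231,228),(75,-50,60)),((322,231),(75,50,60)),((220,88),(-75,-50,0)),((329,87),(-75,50,0)),((276,298),(69,0,145)),((275,200),(-69,0,145))]
r=least_squares(lambda f:np.concatenate([wproj(P,W(f[:3],np.array(p)+[0,0,f[3]]))-uv for uv,p in obs]),[518,28,-.2,75],x_scale=[10,10,.1,10])
print(r.x.round(3),r.fun.round(1))
E
python3 hang.py; python3 - <<'E'
from h import *
q0=arm.state()["joint_pos"]; print(q0.round(2))
q=q0
for z in (222,290,305): q,e=ik(*goal([518,30,-.2],-46,z,30),q); print("hook",z,q.round(2),e.round(3))
for yaw in (-.118,-.05,0,.05):
  q=q0
  for y in (-100,-200,-317):
    q,e=ik(*goal([506.5,y,yaw],-46,260,30),q)
  qq,e2=ik(*goal([506.5,-317.3,yaw],-46,151,30),q); print("tray",yaw,q.round(2),qq.round(2),e2.round(3),okq(q),okq(qq))
E
```

```text
[ 5.19321e+02  3.07510e+01 -1.90000e-01  7.48020e+01] [-1.1  0.   0.3 -0.7  1.5  1.6 -2.6 -1.9  2.9 -2.1 -2.  -1.8  0.2 -2.5
  0.5  4.7]
[ 0.07 -0.16  2.18 -0.29  0.56 -1.09]
hook 222 [ 0.02  0.01  2.17 -0.25  0.46 -1.15] 0.0
hook 290 [ 0.02 -0.1   2.07 -0.18  0.67 -1.24] 0.0
hook 305 [ 0.02 -0.12  2.04 -0.17  0.71 -1.25] 0.0
tray -0.118 [-0.97  0.11  1.94  0.55  0.81 -2.76] [-0.97  0.29  2.08  0.79  0.56 -3.06] 0.0 True False
tray -0.05 [-1.    0.12  1.93  0.57  0.85 -2.85] [-1.    0.3   2.05  0.78  0.61 -3.13] 0.0 True False
tray 0 [-1.01  0.14  1.91  0.58  0.89 -2.91] [-1.01  0.31  2.04  0.78  0.65 -3.18] 0.0 True False
tray 0.05 [-1.03  0.15  1.89  0.59  0.92 -2.97] [-1.03  0.32  2.02  0.77  0.69 -3.22] 0.0 False False
```

```bash
python3 - <<'E'
from h import *
q0=arm.state()["joint_pos"]
for lean in (27,30):
 for yaw in (-.2,-.25,-.3):
  q=q0
  for y in (-100,-200,-317):
    q,e=ik(*goal([506.5,y,yaw],-46,260,lean),q)
  qq,e2=ik(*goal([506.5,-317.3,yaw],-46,151,lean),q); print("tray",lean,yaw,q.round(2),qq.round(2),e2.round(3),okq(q),okq(qq))
f=[519.3,30.8,-.19]
delta(*goal(f,-46,220,30,60)); delta(*goal(f,-46,220,30,0))
E
```

```text
tray 27 -0.2 [-0.91  0.1   1.93  0.43  0.79 -2.54] [-0.91  0.27  2.06  0.63  0.53 -2.79] 0.0 True True
tray 27 -0.25 [-0.89  0.09  1.94  0.4   0.77 -2.45] [-0.89  0.27  2.07  0.61  0.49 -2.71] 0.0 True True
tray 27 -0.3 [-0.87  0.09  1.94  0.37  0.74 -2.37] [-0.87  0.26  2.08  0.58  0.46 -2.62] 0.0 True True
tray 30 -0.2 [-0.94  0.09  1.96  0.52  0.75 -2.63] [-0.94  0.28  2.1   0.79  0.5  -2.96] 0.0 True False
tray 30 -0.25 [-0.92  0.08  1.97  0.49  0.72 -2.55] [-0.92  0.27  2.11  0.78  0.46 -2.89] 0.0 True True
tray 30 -0.3 [-0.89  0.07  1.98  0.46  0.69 -2.46] [-0.89  0.26  2.12  0.76  0.42 -2.81] 0.0 True True
shift [-0.0021  0.0001  0.0089] n 0.2 turn [-0.005  0.069 -0.008] n 0.5
shift [0.0021 0.0004 0.0687] n 1.4 turn [-0.005  0.069 -0.008] n 0.5
```

```bash
python3 -m crank '{"translation":[[-0.002,0,0.009],[-0.002,0,0.009],[-0.001,0,0.03],[0,0,0.05],[0.001,0,0.063],[0.002,0,0.069],[0.002,0,0.069],[0.002,0,0.069]],"rotation":[[0,0.045,-0.008],[0,0.087,-0.008],[0,0.087,-0.008],[0,0.087,-0.008],[0,0.087,-0.008],[0,0.087,-0.008],[0,0.087,-0.008],[0,0.087,-0.008]],"hand":[1,1,1,1,1,1,1,1]}' 60
python3 - <<'E'
from h import *
delta(*goal([519.3,30.8,-.19],-46,220,29,0))
E
```

```text
t: 22.35
tool_pos: [483.5, 37.3, 203.6]
tool_rot: [0.252, 2.626, -0.072]
ft_force: [-0.1, 0.5, -0.4]
finger_gap: 87.7
grip_force: 0.0
shift [ 0.0005  0.0004 -0.    ] n 0.0 turn [-0.005 -0.    -0.   ] n 0.0
```

Now I close on the bar. Then I lift with a slight 3° nose-up turn, watching the force.

```bash
python3 -m crank '{"translation":[[0,0,0],[0,0,0],[0,0,0],[0,0,0],[0,0,0],[0,0,0],[0,0,0],[0,0,0],[0,0,0],[0,0,0]],"rotation":[[0,0,0],[0,0,0],[0,0,0],[0,0,0],[0,0,0],[0,0,0],[0,0,0],[0,0,0],[0,0,0],[0,0,0]],"hand":[0,0,0,0,0,0,0,0,0,0]}' 60
python3 -m crank '{"translation":[[0,0,0],[0,0,0],[0,0,0],[0,0,0]],"rotation":[[0,0,0],[0,0,0],[0,0,0],[0,0,0]],"hand":[0,0,0,0]}' 60
python3 - <<'E'
from h import *
s=arm.state(); p,r=s["tool_pos"],R.from_rotvec(s["tool_rot"])
print((p-19*r.apply([0,0,1])).round(1), np.degrees(np.arccos(-r.as_matrix()[2,2])))
f=[519.3,30.8,-.19]
q=s["joint_pos"]
for z,l in((250,32),(288,32)): delta(*goal(f,-46,z,l)); q,e=ik(*goal(f,-46,z,l),q); print(q.round(2),e.round(3))
E
```

```text
t: 23.35
tool_pos: [483.6, 37.2, 203.4]
tool_rot: [0.252, 2.626, -0.072]
ft_force: [-0.0, 1.0, -0.0]
finger_gap: 11.8
grip_force: 0.0
t: 23.75
tool_pos: [483.6, 37.1, 203.4]
tool_rot: [0.252, 2.626, -0.072]
ft_force: [0.5, -2.5, 0.3]
finger_gap: 9.2
grip_force: 60.0
[474.6  39.  220. ] 28.97132066367856
shift [-0.0151  0.0004 -0.0265] n 0.6 turn [-0.005 -0.053 -0.   ] n 0.4
[ 0.02 -0.04  2.16 -0.24  0.49 -1.18] 0.0
shift [-0.0335  0.0002 -0.0598] n 1.4 turn [-0.005 -0.053 -0.   ] n 0.4
[ 0.02 -0.1   2.09 -0.2   0.61 -1.23] 0.0
```

```bash
python3 -m crank '{"translation":[[-0.001,0,-0.002],[-0.004,0,-0.008],[-0.008,0,-0.014],[-0.012,0,-0.020],[-0.015,0,-0.0265],[-0.015,0,-0.0265],[-0.015,0,-0.0265]],"rotation":[[0,-0.005,0],[0,-0.015,0],[0,-0.025,0],[0,-0.04,0],[0,-0.053,0],[0,-0.053,0],[0,-0.053,0]],"hand":[0,0,0,0,0,0,0]}' 60
python3 -m crank '{"translation":[[-0.003,0,-0.005],[-0.008,0,-0.013],[-0.013,0,-0.021],[-0.018,0,-0.029],[-0.020,0,-0.032],[-0.020,0,-0.032],[-0.020,0,-0.032]],"rotation":[[0,0,0],[0,0,0],[0,0,0],[0,0,0],[0,0,0],[0,0,0],[0,0,0]],"hand":[0,0,0,0,0,0,0]}' 60
python3 - <<'E'
from h import *
import cv2
s=arm.state(); p,r=s["tool_pos"],R.from_rotvec(s["tool_rot"])
print((p-19*r.apply([0,0,1])).round(1), s["moment"])
delta(*goal([519.3,30.8,-.19],-46,290,32))
delta(*goal([519.3+17,30.8+88,-.19],-46,290,32))
E
```

```text
t: 24.45
tool_pos: [482.9, 37.4, 233.3]
tool_rot: [0.247, 2.574, -0.077]
ft_force: [-0.2, -0.2, -4.9]
finger_gap: 8.7
grip_force: 60.0
t: 25.15
tool_pos: [483.7, 37.5, 271.5]
tool_rot: [0.247, 2.573, -0.077]
ft_force: [-0.7, 0.1, -6.5]
finger_gap: 9.1
grip_force: 60.0
[473.8  39.5 287.6] [ 0.20132947  1.05274936 -0.02642216]
shift [-0.0015  0.0002 -0.0019] n 0.0 turn [-0.005 -0.    -0.   ] n 0.0
shift [-0.0016  0.0898 -0.0023] n 1.8 turn [-0.005 -0.    -0.   ] n 0.0
```

```bash
python3 -m crank '{"translation":[[-0.001,0,-0.002],[-0.002,0.004,-0.003],[-0.002,0.012,-0.003],[-0.002,0.024,-0.003],[-0.002,0.038,-0.003],[-0.002,0.054,-0.003],[-0.002,0.070,-0.003],[-0.002,0.083,-0.003],[-0.002,0.090,-0.003],[-0.002,0.090,-0.003]],"rotation":[[0,0,0],[0,0,0],[0,0,0],[0,0,0],[0,0,0],[0,0,0],[0,0,0],[0,0,0],[0,0,0],[0,0,0]],"hand":[0,0,0,0,0,0,0,0,0,0]}' 60
python3 - <<'E'
from h import *
import cv2
w=vision.camera("wrist");s=vision.camera("scene")
cv2.imwrite("pics/w6.png",w); cv2.imwrite("pics/s6.png",s)
s3=cv2.imread("pics/s3.png"); w3=cv2.imread("pics/w3.png")
# tote in wrist frame vs. after first lift (same grip geometry): blue mask extents
for n,i in(("w3",w3),("w6",w)):
    h=cv2.cvtColor(i,cv2.COLOR_BGR2HSV); m=cv2.inRange(h,(105,120,40),(125,255,255)); m[:,:150]=0;m[:,400:]=0;m[270:]=0
    y,x=np.nonzero(m); print(n,x.min(),x.max(),y.min(),y.max(),len(x))
print("hook region diff",cv2.absdiff(s3,s)[140:172,255:285].mean(), cv2.absdiff(s3,s)[165:200,272:295].mean())
E
```

```text
t: 26.15
tool_pos: [501.6, 127.0, 274.7]
tool_rot: [0.245, 2.573, -0.076]
ft_force: [0.8, -0.7, -5.3]
finger_gap: 8.5
grip_force: 60.0
w3 187 350 83 263 10352
w6 194 356 88 266 9895
hook region diff 1.7309027777777777 0.9354037267080745
```

```bash
python3 - <<'E'
from h import *
q=arm.state()["joint_pos"]; print(q.round(2))
print("orange edge",[ray("top",*u,0)[:2].round(0) for u in[(205,178),(245,178),(215,175)]])
path=[([512,112,-.19],207),([512,30,-.2],207),([512,-60,-.2],207),([512,-130,-.21],207),([508,-230,-.23],207),([506.5,-317.3,-.25],207),([506.5,-317.3,-.25],153)]
for f,z in path:
    p,r=goal(f,-46,z,30.5); q,e=ik(p,r,q); print(f,z,q.round(2),e.round(3),okq(q))
delta(*goal([512,112,-.19],-46,207,30.5))
E
```

```text
[ 0.3  -0.02  2.01 -0.41  0.69 -0.82]
orange edge [array([681., 213.]), array([672.,  72.]), array([690., 177.])]
[512, 112, -0.19] 207 [ 0.28  0.08  2.16 -0.53  0.48 -0.68] 0.0 True
[512, 30, -0.2] 207 [ 0.02  0.03  2.21 -0.3   0.39 -1.1 ] 0.0 True
[512, -60, -0.2] 207 [-0.29  0.02  2.23  0.13  0.37 -1.77] 0.0 True
[512, -130, -0.21] 207 [-0.51  0.04  2.21  0.39  0.41 -2.19] 0.0 True
[508, -230, -0.23] 207 [-0.77  0.09  2.14  0.56  0.51 -2.55] 0.0 True
[506.5, -317.3, -0.25] 207 [-0.92  0.16  2.05  0.61  0.58 -2.7 ] 0.0 True
[506.5, -317.3, -0.25] 153 [-0.92  0.27  2.11  0.8   0.46 -2.92] 0.0 True
shift [ 0.0639 -0.011   0.059 ] n 1.8 turn [-0.006  0.026  0.001] n 0.2
```

```bash
python3 -m crank '{"translation":[[0.004,-0.001,0.004],[0.012,-0.002,0.011],[0.024,-0.004,0.022],[0.038,-0.006,0.035],[0.050,-0.009,0.046],[0.060,-0.010,0.055],[0.064,-0.011,0.059],[0.064,-0.011,0.059]],"rotation":[[-0.006,0.004,0],[-0.006,0.01,0],[-0.006,0.015,0],[-0.006,0.02,0],[-0.006,0.026,0],[-0.006,0.026,0],[-0.006,0.026,0],[-0.006,0.026,0]],"hand":[0,0,0,0,0,0,0,0]}' 60
python3 - <<'E'
from h import *
delta(*goal([512,112,-.19],-46,207,30.5)); delta(*goal([512,-130,-.21],-46,207,30.5))
E
```

```text
t: 27.05
tool_pos: [475.4, 118.3, 189.5]
tool_rot: [0.248, 2.601, -0.068]
ft_force: [-0.1, 0.7, -6.0]
finger_gap: 9.1
grip_force: 60.0
shift [-0.0013  0.0007 -0.0006] n 0.0 turn [-0.001 -0.002  0.   ] n 0.0
shift [-0.0406 -0.2362  0.0227] n 4.8 turn [ 0.009 -0.002  0.017] n 0.1
```

```bash
python3 -m crank '{"translation":[[-0.002,-0.012,0.001],[-0.006,-0.035,0.003],[-0.011,-0.065,0.006],[-0.017,-0.098,0.010],[-0.023,-0.132,0.013],[-0.029,-0.166,0.016],[-0.034,-0.198,0.019],[-0.038,-0.222,0.021],[-0.0406,-0.236,0.0227],[-0.0406,-0.236,0.0227]],"rotation":[[0,0,0.001],[0.001,0,0.003],[0.002,0,0.005],[0.003,0,0.007],[0.005,0,0.01],[0.006,0,0.012],[0.007,0,0.014],[0.008,0,0.016],[0.009,-0.002,0.017],[0.009,-0.002,0.017]],"hand":[0,0,0,0,0,0,0,0,0,0]}' 60
python3 - <<'E'
from h import *
delta(*goal([512,-130,-.21],-46,207,30.5)); delta(*goal([506.5,-317.3,-.26],-46,207,30.5)); print(arm.state()["joint_pos"].round(2))
E
```

```text
t: 28.05
tool_pos: [479.1, -124.9, 193.4]
tool_rot: [0.276, 2.591, -0.077]
ft_force: [-0.6, -0.3, -5.0]
finger_gap: 8.9
grip_force: 60.0
shift [0.0041 0.0019 0.0008] n 0.1 turn [-0.002  0.006 -0.002] n 0.0
shift [-0.0251 -0.1805  0.0184] n 3.7 turn [0.024 0.006 0.041] n 0.3
[-0.51  0.03  2.2   0.39  0.41 -2.19]
```

```bash
python3 -m crank '{"translation":[[-0.001,-0.010,0.001],[-0.004,-0.030,0.003],[-0.008,-0.055,0.006],[-0.012,-0.083,0.009],[-0.016,-0.112,0.012],[-0.020,-0.140,0.015],[-0.023,-0.162,0.017],[-0.025,-0.176,0.018],[-0.025,-0.1805,0.0184],[-0.025,-0.1805,0.0184]],"rotation":[[0.001,0,0.002],[0.004,0.001,0.007],[0.008,0.002,0.013],[0.011,0.003,0.019],[0.015,0.004,0.026],[0.019,0.005,0.032],[0.022,0.006,0.037],[0.024,0.006,0.041],[0.024,0.006,0.041],[0.024,0.006,0.041]],"hand":[0,0,0,0,0,0,0,0,0,0]}' 60
python3 - <<'E'
from h import *
import cv2
np.save("w7.npy",vision.camera_info("wrist")["pose"]); w=vision.camera("wrist"); cv2.imwrite("pics/w7.png",w); P=np.load("w7.npy")
t=vision.camera("top"); s=vision.camera("scene"); cv2.imwrite("pics/t7.png",t); cv2.imwrite("pics/s7.png",s)
delta(*goal([506.5,-317.3,-.26],-46,207,30.5)); delta(*goal([506.5,-317.3,-.26],-46,156,30.5)); print(arm.state()["joint_pos"].round(2))
# tray wall check: light-wood mask in wrist picture vs predicted tray outline
h=cv2.cvtColor(w,cv2.COLOR_BGR2HSV); tr=[506.5,-317.3,-.118]
for p in [(-106,76,35),(-106,-76,35),(106,76,35),(106,-76,35)]: print(p,wproj(P,W(tr,p)).round(0))
y,x=np.nonzero(cv2.inRange(h,(14,40,170),(30,150,255))); print(len(x), np.percentile(x,[1,99]),np.percentile(y,[1,99]))
E
```

```text
t: 29.05
tool_pos: [470.4, -304.0, 188.3]
tool_rot: [0.334, 2.595, -0.088]
ft_force: [-0.7, 1.1, -5.4]
finger_gap: 8.6
grip_force: 60.0
shift [-0.0034 -0.0048 -0.001 ] n 0.1 turn [ 0.005 -0.005  0.003] n 0.1
shift [ 0.0222 -0.0049  0.043 ] n 1.0 turn [ 0.005 -0.005  0.003] n 0.1
[-0.91  0.16  2.06  0.61  0.57 -2.69]
(-106, 76, 35) [347.  33.]
(-106, -76, 35) [162.  61.]
(106, 76, 35) [347. 214.]
(106, -76, 35) [222. 226.]
11278 [139. 556.] [ 22. 334.]
```

No views are left, so I check the tray's position numerically, by colour contour in the wrist and scene pictures.

```bash
python3 - <<'E'
from h import *
import cv2
P=np.load("w7.npy")
w=cv2.imread("pics/w7.png"); s=cv2.imread("pics/scene0.png"); t=cv2.imread("pics/top0.png")
# sample tray colour from top pic
for n,u in(("t",(t,210,360)),("s",(s,190,205)),("w-left",(w,150,185)),("w-top",(w,47,260)),("w-right",(w,120,350))):
    im,r,c=u; print(n,cv2.cvtColor(im[r:r+1,c:c+1],cv2.COLOR_BGR2HSV)[0,0], "bench",)
print("bench w",cv2.cvtColor(w,cv2.COLOR_BGR2HSV)[20,[100,280,450]])
h=cv2.cvtColor(w,cv2.COLOR_BGR2HSV)
for row in (100,150,200): print(row,[tuple(h[row,c]) for c in range(140,236,6)])
E
```

```text
t [ 18  92 240] bench
s [ 16 110 209] bench
w-left [ 12 130 157] bench
w-top [ 18  90 234] bench
w-right [ 20  73 245] bench
bench w [[ 12 130 155]
 [ 12 132 222]
 [ 12 131 212]]
100 [(np.uint8(12), np.uint8(132), np.uint8(157)), (np.uint8(12), np.uint8(129), np.uint8(150)), (np.uint8(12), np.uint8(128), np.uint8(140)), (np.uint8(12), np.uint8(129), np.uint8(144)), (np.uint8(12), np.uint8(129), np.uint8(148)), (np.uint8(12), np.uint8(129), np.uint8(144)), (np.uint8(12), np.uint8(128), np.uint8(143)), (np.uint8(15), np.uint8(102), np.uint8(178)), (np.uint8(17), np.uint8(94), np.uint8(155)), (np.uint8(17), np.uint8(93), np.uint8(135)), (np.uint8(16), np.uint8(95), np.uint8(183)), (np.uint8(109), np.uint8(167), np.uint8(133)), (np.uint8(108), np.uint8(170), np.uint8(132)), (np.uint8(108), np.uint8(168), np.uint8(132)), (np.uint8(109), np.uint8(169), np.uint8(131)), (np.uint8(109), np.uint8(168), np.uint8(132))]
150 [(np.uint8(12), np.uint8(131), np.uint8(162)), (np.uint8(12), np.uint8(131), np.uint8(160)), (np.uint8(12), np.uint8(128), np.uint8(153)), (np.uint8(12), np.uint8(130), np.ui
[... 589 characters left out ...]
, np.uint8(203)), (np.uint8(90), np.uint8(9), np.uint8(202)), (np.uint8(90), np.uint8(9), np.uint8(203)), (np.uint8(94), np.uint8(9), np.uint8(203)), (np.uint8(12), np.uint8(124), np.uint8(229)), (np.uint8(13), np.uint8(128), np.uint8(233)), (np.uint8(13), np.uint8(130), np.uint8(230)), (np.uint8(12), np.uint8(131), np.uint8(226)), (np.uint8(12), np.uint8(132), np.uint8(223)), (np.uint8(12), np.uint8(134), np.uint8(212)), (np.uint8(12), np.uint8(130), np.uint8(161)), (np.uint8(109), np.uint8(170), np.uint8(190)), (np.uint8(109), np.uint8(169), np.uint8(177)), (np.uint8(109), np.uint8(167), np.uint8(173)), (np.uint8(127), np.uint8(26), np.uint8(88)), (np.uint8(6), np.uint8(30), np.uint8(84))]
```

```bash
cat > tray.py <<'E'
from h import *
import cv2
P=np.load("w7.npy"); K=np.ones((3,3),np.uint8)
prj={"scene":lambda p:proj("scene",p),"top":lambda p:proj("top",p),"w":lambda p:wproj(P,p)}
def mask(n,im):
    h=cv2.cvtColor(im,cv2.COLOR_BGR2HSV); m=cv2.inRange(h,(15,50,60),(24,120,255)); m=cv2.morphologyEx(m,cv2.MORPH_OPEN,K)
    roi=np.zeros_like(m); q=np.array([prj[n](W([506.5,-317.3,-.118],(x,y,z))) for x in(-130,130) for y in(-100,100) for z in(0,40)],np.float32)
    cv2.fillConvexPoly(roi,cv2.convexHull(q).astype(int),255); return cv2.bitwise_and(m,roi)
pts=lambda f,z:[W(f,(x,y,z)) for x,y in((-106,-76),(-106,76),(106,76),(106,-76))]
M={}
for n,fn in(("scene","scene0"),("top","top0"),("w","w7")):
    m=mask(n,cv2.imread(f"pics/{fn}.png")); y,x=np.nonzero(m); M[n]=cv2.convexHull(np.c_[x,y].astype(np.float32))[:,0]; print(n,len(x),cv2.minAreaRect(M[n]))
    a=cv2.approxPolyDP(M[n][:,None],4,True)[:,0]; print(a.tolist(), [np.round(prj[n](p),0).tolist() for p in pts([506.5,-317.3,-.118],35)])
m=mask("w",cv2.imread("pics/w7.png"))
for r in range(40,240,20):
    c=np.nonzero(m[r])[0]; print(r,(c.min(),c.max()) if len(c) else None)
E
python3 tray.py
```

```text
scene 2191 ((200.92515563964844, 182.34324645996094), (43.97172546386719, 62.90306091308594), 49.53777313232422)
[[206.0, 153.0], [236.0, 180.0], [190.0, 218.0], [177.0, 174.0]] [[204.0, 150.0], [235.0, 172.0], [189.0, 212.0], [157.0, 187.0]]
top 2691 ((360.2752990722656, 214.5910186767578), (45.12148666381836, 62.47590255737305), 1.5911403894424438)
[[383.0, 186.0], [382.0, 245.0], [337.0, 244.0], [340.0, 183.0]] [[383.0, 247.0], [338.0, 244.0], [340.0, 184.0], [384.0, 186.0]]
w 10738 ((262.9414978027344, 121.13383483886719), (189.20547485351562, 183.51280212402344), 88.83085632324219)
[[349.0, 214.0], [340.0, 214.0], [191.0, 125.0], [170.0, 64.0], [178.0, 49.0], [257.0, 33.0], [345.0, 26.0], [353.0, 37.0]] [[162.0, 61.0], [347.0, 33.0], [347.0, 214.0], [222.0, 226.0]]
40 (np.int64(215), np.int64(352))
60 (np.int64(171), np.int64(352))
80 (np.int64(176), np.int64(351))
100 (np.int64(182), np.int64(351))
120 (np.int64(189), np.int64(353))
140 None
160 None
180 (np.int64(348), np.int64(352))
200 (np.int64(344), np.int64(349))
220 None
```

```bash
python3 - <<'E'
from h import *
P=np.load("w7.npy")
o=[((169,64),(-106,-76,35)),((353.5,37),(-106,76,35)),((350,214),(106,76,35))]
f,r=wfit(P,o,[508,-313,-.118]); print(f,r.round(1))
S=[("scene",u,p) for u,p in zip([(206,152.5),(237,179.5),(190,218)],[(-106,-76,35),(-106,76,35),(106,76,35)])]
print(fit(S,[508,-313,-.118]))
# tote in hand: rim corners found from blue mask
import cv2
h=cv2.cvtColor(cv2.imread("pics/w7.png"),cv2.COLOR_BGR2HSV); m=cv2.inRange(h,(103,120,40),(125,255,255)); m[:,:150]=0;m[:,400:]=0;m[275:]=0
n,l,st,c=cv2.connectedComponentsWithStats(m); k=1+np.argmax(st[1:,4]); y,x=np.nonzero(l==k); a=cv2.convexHull(np.c_[x,y]); print(cv2.approxPolyDP(a,3,True)[:,0].tolist())
E
```

```text
[ 5.10639513e+02 -3.13056427e+02 -1.17405659e-01] [-0.5 -0.8 -0.3  0.1  1.1  1.7]
(array([ 5.19697250e+02, -2.99671322e+02, -1.42252728e-01]), np.float64(2.039143086754393))
[[335, 90], [347, 122], [344, 133], [242, 264], [220, 266], [192, 137], [208, 90]]
```

```bash
python3 - <<'E'
from h import *
f=[511,-313,-.25]; q=arm.state()["joint_pos"]
for z in (200,158,151): p,r=goal(f,-46,z,30.5); delta(p,r); q,e=ik(p,r,q); print(q.round(3),e.round(3))
E
```

```text
shift [-0.0027  0.0002  0.0067] n 0.1 turn [-0.    -0.005 -0.006] n 0.0
[-0.906  0.177  2.059  0.624  0.558 -2.705] 0.0
shift [0.0184 0.     0.043 ] n 0.9 turn [-0.    -0.005 -0.006] n 0.0
[-0.906  0.256  2.107  0.771  0.46  -2.873] 0.0
shift [0.0219 0.     0.049 ] n 1.1 turn [-0.    -0.005 -0.006] n 0.0
[-0.906  0.27   2.114  0.802  0.445 -2.907] 0.0
```

```bash
python3 -m crank '{"translation":[[-0.002,0,0.004],[0.001,0,0.011],[0.006,0,0.021],[0.011,0,0.030],[0.015,0,0.037],[0.018,0,0.0425],[0.018,0,0.0425]],"rotation":[[0,0,-0.006],[0,0,-0.006],[0,0,-0.006],[0,0,-0.006],[0,0,-0.006],[0,0,-0.006],[0,0,-0.006]],"hand":[0,0,0,0,0,0,0]}' 60
python3 -m crank '{"translation":[[0.0005,0,0.0009],[0.001,0,0.0017],[0.0015,0,0.0026],[0.002,0,0.0034],[0.002,0,0.0034]],"rotation":[[0,0,0],[0,0,0],[0,0,0],[0,0,0],[0,0,0]],"hand":[0,0,0,0,0]}' 60
```

```text
t: 29.9
tool_pos: [475.9, -305.2, 141.4]
tool_rot: [0.328, 2.597, -0.089]
ft_force: [-0.9, 0.1, -5.5]
finger_gap: 9.2
grip_force: 60.0
t: 30.4
tool_pos: [476.2, -305.9, 138.8]
tool_rot: [0.327, 2.595, -0.091]
ft_force: [0.2, 0.1, -5.6]
finger_gap: 8.6
grip_force: 60.0
```

```bash
python3 -m crank '{"translation":[[0.0005,0,0.0009],[0.001,0,0.0017],[0.0013,0,0.0022],[0.0015,0,0.0026],[0.0015,0,0.0026]],"rotation":[[0,0,0],[0,0,0],[0,0,0],[0,0,0],[0,0,0]],"hand":[0,0,0,0,0]}' 60
python3 -m crank '{"translation":[[0.0005,0,0.0009],[0.0008,0,0.0013],[0.0008,0,0.0013]],"rotation":[[0,0,0],[0,0,0],[0,0,0]],"hand":[0,0,0]}' 60
```

```text
t: 30.9
tool_pos: [476.2, -305.9, 135.6]
tool_rot: [0.327, 2.596, -0.09]
ft_force: [-0.4, 1.0, -5.2]
finger_gap: 8.5
grip_force: 60.0
t: 31.2
tool_pos: [476.7, -306.8, 134.8]
tool_rot: [0.327, 2.594, -0.093]
ft_force: [0.6, -1.8, -1.7]
finger_gap: 8.9
grip_force: 60.0
```

Contact: the load has dropped to 1.7 N. I go one more millimetre, then release.

```bash
python3 -m crank '{"translation":[[0.0003,0,0.0005],[0.0006,0,0.001],[0.0006,0,0.001]],"rotation":[[0,0,0],[0,0,0],[0,0,0]],"hand":[0,0,0]}' 60
python3 -m crank '{"translation":[[0,0,0],[0,0,0],[0,0,0],[0,0,0],[0,0,0],[0,0,0],[0,0,0],[0,0,0],[0,0,0],[0,0,0]],"rotation":[[0,0,0],[0,0,0],[0,0,0],[0,0,0],[0,0,0],[0,0,0],[0,0,0],[0,0,0],[0,0,0],[0,0,0]],"hand":[0.12,0.14,0.16,0.2,0.3,0.5,0.8,1,1,1]}'
python3 -m crank '{"translation":[[0,0,-0.01],[0,0,-0.03],[0,0,-0.06],[0,0,-0.09],[0,0,-0.12],[0,0,-0.12],[0,0,-0.12],[0,0,-0.12]],"rotation":[[0,0,0],[0,0,0],[0,0,0],[0,0,0],[0,0,0],[0,0,0],[0,0,0],[0,0,0]],"hand":[1,1,1,1,1,1,1,1]}'
python3 - <<'E'
from h import *
import cv2
P=np.array(vision.camera_info("wrist")["pose"]); w=vision.camera("wrist"); cv2.imwrite("pics/w8.png",w); s=vision.camera("scene"); cv2.imwrite("pics/s8.png",s)
h=cv2.cvtColor(w,cv2.COLOR_BGR2HSV); m=cv2.inRange(h,(103,120,40),(125,255,255)); m[275:]=0
n,l,st,c=cv2.connectedComponentsWithStats(m); k=1+np.argmax(st[1:,4]); y,x=np.nonzero(l==k); a=cv2.approxPolyDP(cv2.convexHull(np.c_[x,y]),3,True)[:,0]; print(a.tolist())
for p in [(-75,-50,60),(-75,50,60),(75,-50,60),(75,50,60),(-75,-50,0),(-75,50,0)]: print(p,wproj(P,W([511,-313,-.25],np.array(p)+[0,0,6])).round(0))
print("hook vs empty",cv2.absdiff(s,cv2.imread("pics/s3.png"))[140:200,255:295].mean(),cv2.absdiff(s,cv2.imread("pics/scene0.png"))[95:170,240:295].mean(), "tot wrench/nailbox",cv2.absdiff(s,cv2.imread("pics/scene0.png"))[190:260,240:320].mean())
E
```

```text
t: 31.5
tool_pos: [477.4, -307.3, 134.5]
tool_rot: [0.327, 2.592, -0.093]
ft_force: [1.3, -0.4, 6.1]
finger_gap: 8.8
grip_force: 60.0
t: 32.5
tool_pos: [476.2, -305.9, 133.0]
tool_rot: [0.327, 2.595, -0.091]
ft_force: [0.2, -0.2, 0.2]
finger_gap: 62.0
grip_force: 0.0
t: 33.3
tool_pos: [417.6, -290.3, 235.6]
tool_rot: [0.328, 2.596, -0.089]
ft_force: [0.0, -0.3, -0.6]
finger_gap: 87.9
grip_force: 0.0
[[316, 100], [324, 133], [312, 224], [234, 225], [222, 137], [230, 100]]
(-75, -50, 60) [225. 125.]
(-75, 50, 60) [327. 125.]
(75, -50, 60) [237. 225.]
(75, 50, 60) [314. 225.]
(-75, -50, 0) [231.  97.]
(-75, 50, 0) [320.  97.]
hook vs empty 8.029861111111112 3.184969696969697 tot wrench/nailbox 1.0979166666666667
```

```bash
python3 -m crank '{"translation":[[0,0,0],[0,0,0],[0,0,0],[0,0,0],[0,0,0],[0,0,0]],"rotation":[[0,0,0],[0,0,0],[0,0,0],[0,0,0],[0,0,0],[0,0,0]],"hand":[1,1,1,1,1,1]}' | head -2
python3 - <<'E'
from h import *
import cv2
s=vision.camera("scene"); a=cv2.imread("pics/scene0.png")
d=cv2.absdiff(s,a).max(2)
print("dial+hook", [(r,int((d[r:r+20,245:300]>40).sum())) for r in range(100,200,20)])
for n,i in(("0",a),("now",s)):
    b=i[105:165,250:285].astype(int); m=(b[...,2]>110)&(b[...,1]<70)&(b[...,0]<80); y,x=np.nonzero(m); print(n,len(x),x.mean()+250,y.mean()+105)
E
```

```text
t: 34.0
tool_pos: [417.6, -290.7, 236.7]
dial+hook [(100, 45), (120, 0), (140, 0), (160, 0), (180, 0)]
0 193 276.5077720207254 111.45077720207254
now 193 276.4611398963731 111.33160621761658
```

The needle and hook match the empty-scale picture, and the tote sits flat at the expected place, so I hand in.

```bash
python3 -c "
from bench import arm
print(arm.hand_in())"
```

```text
the job is handed in; nothing more can be done
None
```

The blue tote (about 0.55 kg) was weighed, hanging still and untouched on the hook for about 8 s, and now stands flat in the wooden tray with the hook back at zero; I handed the job in at about 34 s, and no verdict came back.

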